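# Balance the fastener box on the sprung pan

### The job

Slide the closed blue box of snap fasteners off the grey deck and onto the steel pan of the balance, without tipping it over, and shift it there until the red pointer comes to rest within the green mark, with the box wholly on the pan, square to it and in the middle of its width. The fasteners inside have settled towards one end, so the place where the pan hangs level has to be found by trying. Leave the thread cones, the tin and the screwdriver where they are.

Things in the scene. Friction and masses are not known exactly. Their poses are not given: they have to be found in the camera images.
- box: closed blue plastic box with a grey lid, 100 mm (its x) by 120 mm (its y) by 55 mm high (lid 102 by 122 mm), too wide to grasp, starts on the deck. Origin: centre of its underside, z up. 0.7 to 0.95 kg; its centre of mass lies on its y axis line but up to 32 mm from the middle towards +y or -y, a different amount each time and not visible. It slides on deck and pan with ordinary friction (about 3 to 7 N to push).
- deck (a point): centre of the top face of the fixed grey slide-on deck, 160 by 160 mm, 75 mm above the table. Axes are those of the whole balance: z up, y points from the deck across a 5 mm gap to the pan (the sliding direction), x along the pan's hinge, towards the dial side. The pan's centre is 185 mm along y from this point.
- pan_center (a point): centre of the top face of the flat steel pan, 130 mm (x) by 200 mm (y), 6 mm thick, no rim; tilts and sinks with the pan. x lies along the hinge axis, y is the sliding direction. Empty, it is level and 2 mm below the deck; it sinks about 3 to 4 mm under the box.
- pan (a joint): tilt of the pan in rad about its sprung hinge (20 mm below the pan top, under its centre), 0 = level, stops at -0.13 and +0.13. Positive: the deck end is down and the box's weight lies too far to the deck side; negative: the far end is down. Near level it tilts by about 0.006 to 0.011 rad for each mm that the box's centre of mass is off the hinge line. Pushing the box tilts the pan too, so read it with the box let go and settled (about 0.5 s).
- pointer_tip (a point): top of the red upright pointer, 5 mm wide, fixed to the pan on its +x side, 94 mm from the pan's centre, reaching 60 mm above the pan; its tip moves about 8 mm along y for each 0.1 rad of tilt.
- dial_mark (a point): top of the green mark (10 mm wide, yellow on both sides) on the fixed white dial plate just behind the pointer, 86 mm to the +x side of the pan's centre; the dial is 100 mm wide and its top is 45 mm above the deck. Pan level = pointer in the middle of the green.
- cone_navy: navy thread cone, 72 mm across the foot, 137 mm high, standing on the table; leave alone. Origin: centre of its underside.
- cone_green: green thread cone, same size; leave alone.
- tin: small round tin, 70 mm across, 70 mm high, standing on the table; leave alone.
- driver: screwdriver, 180 mm long, lying on the table; leave alone.
There are look-alikes about, which are no part of the job. Leave any turquoise or white look-alike of the box alone.

How it is judged:
On the way:
1. the box is wholly on the pan (y of box in the frame of pan_center between -0.039 and 0.039 m and z of box in the frame of pan_center between -0.004 and 0.004 m), for 0.2 s.
At the end, for the whole second after the job is handed in: The box rests flat on the pan, wholly on it (its middle within 39 mm of the pan's middle along the slide), within 12 mm of the middle of the pan's width and square to it within 10 degrees; the pan is at rest and level within 0.04 rad (pointer within about 3 mm of the centre of the green mark) (all of step 1 and value of joint pan between -0.04 and 0.04 rad and x of box in the frame of pan_center between -0.012 and 0.012 m and angle between the y axis of box and the y axis of pan_center, either way round below 0.17 rad and linear speed of box below 0.01 m/s and velocity of joint pan between -0.03 and 0.03 rad/s); the robot touches nothing.
It fails at once if the box is tipped over (more than 25 degrees) (angle between box's own z axis and vertical above 0.44 rad).
It fails at once if a bystander is moved by more than 20 mm (distance of any of cone_navy, cone_green, tin, driver from where it was at the start of the episode above 0.02 m).
It also fails if it takes over 72 s, if anything falls off the work surface, if the arm or the gripper's body presses on something with over 40 N, if the wrist force passes 120 N, or if a joint passes its speed limit or range.

### The arm

A 6-joint arm with a two-finger parallel gripper is mounted at the origin on the work surface. World frame = base frame: x ahead of the robot, y to its left, z up, the work surface at z = 0. Lengths are in m, angles in rad, forces in N, time in s.
With the tool pointing down it reaches from about 0.25 to 0.725 m from the base axis. Payload 4 kg.
Tool frame: the origin (TCP) lies at the very end of the fingers, on their centre line; the grasp point (between the pads) lies 19 mm behind it; y points along the fingers, z is the direction in which the jaws open and shut, and the axes are right-handed (so a half turn about y gives the same grasp; the last joint's range is limited). The gripper opens to 85 mm and grips with 20 to 120 N. Pads are 22 mm wide; open, the fingers measure 114 mm over their backs; the gripper's body (76 mm by 85 mm) begins 54 mm behind the grasp point. The pads swing forward as they close: fully open they stand 13 mm farther back than shut.
Start: joints at [-1.314, 0.241, 0.005, 1.335, 0, 1.571], TCP at [0.127, -0.484, 0.231] pointing down, gripper open.
Joint ranges: [-2.72, 2.72], [-1.05, 1.87], [-1.09, 1.28], [-1.99, 2.15], [-1.42, 1.44], [-3.14, 3.14]. Speed limits (rad/s): [2.79, 2.79, 3.14, 3.14, 3.14, 3.14].

### API

Orientations are given as a unit quaternion [x, y, z, w].
In Python, from cell import arm, capture, workorder, models gives the robot as it stands. The module is installed in compiled form; this text tells all that it offers.
- The arm moves only by the tool move_arm, never from a script. Its arguments are lists of equal length, an entry for each row: "xyz": the shift along the tool's x, y, z in mm, a list of three; "delta_rot": the turn, a rotation vector about the tool's x, y, z in degrees, a list of three; "gripper": the opening, from 0 (shut) to 1 (fully open). In form: {"xyz": [[x, y, z], ...], "delta_rot": [[wx, wy, wz], ...], "gripper": [gripper, ...]}. A call has 1 to 8 rows; each row shifts and turns the pose as measured when the row begins, along the tool's axes as they then stand; what a row does not reach is not made up. A row lasts 1/10 s, in which the tool goes at most 50 mm and 8.59 degrees, less where a joint would pass 70% of its speed; a pose out of reach is approached as far as the arm can. A call with a gripper value outside its range is refused whole. The fingers move at their own pace and stop on an object; "newtons" is the grip in N (left out, the last holds). Time passes only in rows, so rows that do not move let the fingers close. It gives the time, the measured TCP pose, the force and the opening at its end, in the units of the state.
- arm.sense(): the state, without advancing time (a new reading comes with each control period).
- capture(name): name is "scene" or "top" or "wrist"; returns a dict with "frame" (384x512x3 uint8, red, green, blue), "fx", "fy", "cx", "cy" (pixels), "dist_coeffs" ([k1, k2, p1, p2, k3] as OpenCV has them; the pictures are not rectified), "R" (3x3) and "t" (3): a world point X has camera coordinates R X + t; the wrist camera has in their place "hand_eye" (4x4, takes a point from camera to tool coordinates, whose origin is the TCP and whose axes are the tool frame's). Camera axes: x right, y down, z forward; pixel columns grow to the right and rows downward; lengths in m; the calibration is good to about 2 mm. A picture is of the moment at which its call begins: read the wrist's pose just before it. There is no depth.
- workorder.job_done(): hands the job in, once; it reports no verdict.
Trained networks look in a picture, given as the dict that the camera call returned (one of the last four; its "shot" number tells which), for a name from the list of things; names that differ only in an ending like _2 or _b are one class to them, and where a whole thing is asked for, a point or a joint stands for the part that bears it (a point fixed in the world has none). Each returns a list of dicts, best first, with "score" (0 to 1); they miss things now and then, are a little off and sometimes report something else, mostly with a low value. They report only what shows in the picture. A call takes as long as a camera call. They do not tell look-alikes from the thing itself.
- models.find_in(label, picture): "location" ([x, y, z] in m, in the coordinates of the camera as it stood for that picture, good to about 4 mm: the middle of the surface that is visible of it).
- models.masks_of(label, picture): "pixels" (384x512 bool, what is visible of it).
The state is a dict: "clock": time; "joint_positions": joint angles; "qvel": joint speeds; "joint_efforts": joint torques, N m; "tcp_pos": TCP position; "tcp_rot": TCP orientation; "wrist_force": force on the tool from outside, world axes, zero at the start; "moment": the same for the moment, N m; "finger_gap": finger opening in m.
Only numpy, scipy, OpenCV 4.12 (cv2) and the standard library are available. Lean on these libraries where they do the work, as an engineer would, in place of code of your own. Each camera call takes 0.05 s, during which the arm holds its last target.

## Working session

There is one attempt and no reset: what is moved stays moved. The work goes in short steps, Python scripts to look and compute and a tool call to move; the robot and the scene stay as the last step left them, time stands still between calls to the robot, and variables do not carry over. Pictures are saved under pics/ and viewed, and the job is handed in when it is done.

Besides the shell and the picture viewer there is one more tool, called after "Request:" as name(argument=value, ...), one argument or row to a line, values as JSON. move_arm: Moves the arm, as the interface text tells. Its arguments: {"type":"object","properties":{"xyz":{"type":"array"},"delta_rot":{"type":"array"},"gripper":{"type":"array"},"newtons":{"type":"number"}},"required":["xyz","delta_rot","gripper"]}

```bash
mkdir -p pics; python3 - <<'E'
from cell import arm,capture
import cv2
print(arm.sense())
for n in("scene","top"):
    c=capture(n); cv2.imwrite(f"pics/{n}0.png",c["frame"][:,:,::-1]); print(n,c["fx"],c["cx"],c["dist_coeffs"],c["R"],c["t"])
E
```

```text
{'clock': 0.0, 'joint_positions': array([-1.31401718e+00,  2.41405167e-01,  3.72233947e-03,  1.33521693e+00,
       -1.45203844e-05,  1.57079753e+00]), 'qvel': array([-8.12251493e-04,  7.25426194e-04,  3.57480753e-05, -1.16782271e-04,
        7.00288626e-04,  2.32848766e-05]), 'joint_efforts': array([ 3.31550355e-04, -3.72317111e+01,  2.52408028e+01,  1.70394592e-02,
       -1.05271949e-04, -1.08523503e-05]), 'tcp_pos': array([ 0.12681647, -0.48298846,  0.23041615]), 'tcp_rot': array([-0.09063577,  0.70202341, -0.70054962,  0.09043515]), 'wrist_force': array([ 0.14921764,  0.87122809, -0.14926902]), 'moment': array([-0.00380415,  0.03240758,  0.02273198]), 'finger_gap': 0.08524614873349622}
scene 482.2895691829562 254.47809166251207 [-0.0251444  0.         0.         0.         0.       ] [[ 8.54473529e-01  5.19494907e-01  1.76201782e-04]
 [ 4.06654921e-01 -6.68661373e-01 -6.22514051e-01]
 [-3.23275059e-01  5.31993431e-01 -7.82608603e-01]] [-0.48097605 -0.16901952  1.73982525]
top 470.22696709595783 254.35705939311484 [-0.07669381  0.          0.          0.          0.        ] [[ 0.0202289  -0.99977528  0.00633872]
 [-0.99631457 -0.02068665 -0.08324267]
 [ 0.08335509 -0.00463145 -0.99650915]] [-0.03351209  0.55945118  1.65120756]
```

View pics/scene0.png

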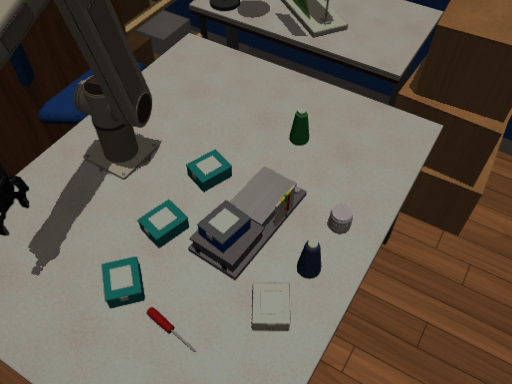

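View pics/top0.png

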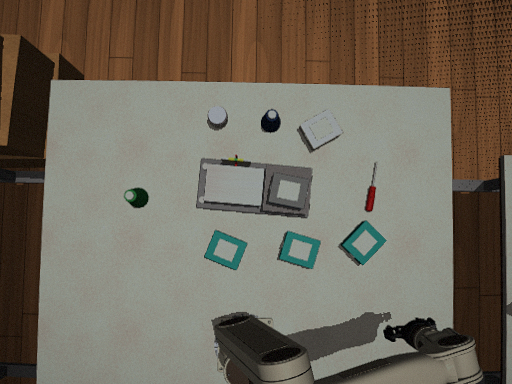

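The scene shows five box-like things. In the top view they are the blue one on the deck (288,189), turquoise ones at (226,250), (300,250) and (363,243), and a white one at (321,129). Only the one at (288,189) is dark blue with a grey lid and sits on the deck, so that is the one meant. Next I confirm it in an enlarged crop and measure.

```bash
cat > h.py <<'E'
import numpy as np,cv2
from cell import arm,capture,models
def K(c): return np.array([[c["fx"],0,c["cx"]],[0,c["fy"],c["cy"]],[0,0,1.]])
def toworld(c,px,z):
    u=cv2.undistortPoints(np.array(px,float).reshape(-1,1,2),K(c),np.array(c["dist_coeffs"])).reshape(-1,2)
    R=np.array(c["R"]);t=np.array(c["t"]);C=-R.T@t
    d=np.c_[u,np.ones(len(u))]@R
    return C+d*((z-C[2])/d[:,2])[:,None]
def proj(c,X):
    R=np.array(c["R"]);
    return cv2.projectPoints(np.array(X,float).reshape(-1,1,3),cv2.Rodrigues(R)[0],np.array(c["t"],float),K(c),np.array(c["dist_coeffs"]))[0].reshape(-1,2)
def w(c,loc): return np.array(c["R"]).T@(np.array(loc)-np.array(c["t"]))
def save(c,name,x0,y0,x1,y1,s): cv2.imwrite("pics/"+name,cv2.resize(c["frame"][y0:y1,x0:x1,::-1],None,fx=s,fy=s,interpolation=cv2.INTER_CUBIC))
E
python3 - <<'E'
from h import *
for n in("top","scene"):
    c=capture(n)
    if n=="top": save(c,"topcrop.png",190,145,320,225,6)
    else: save(c,"scenecrop.png",180,160,320,280,5)
    for l in("box","pan_center","pointer_tip","dial_mark","deck","cone_navy","cone_green","tin","driver"):
        try: print(n,l,[(np.round(w(c,d["location"]),3),round(d["score"],2)) for d in models.find_in(l,c)])
        except Exception as e: print(l,e)
    for d in models.masks_of("box",c):
        m=d["pixels"].astype(np.uint8);r=cv2.minAreaRect(cv2.findNonZero(m)); print("mask",d["score"],r)
        if n=="top":
            p=cv2.boxPoints(r);print(np.round(toworld(c,p,.13),3).tolist())
E
```

```text
top box [(array([0.337, 0.076, 0.05 ]), 0.92), (array([ 0.539, -0.134,  0.129]), 0.85), (array([ 0.762, -0.252,  0.052]), 0.81), (array([0.56 , 0.048, 0.072]), 0.69), (array([ 0.369, -0.401,  0.059]), 0.67), (array([ 0.341, -0.184,  0.055]), 0.57)]
top pan_center [(array([0.56 , 0.049, 0.075]), 0.81), (array([0.559, 0.02 , 0.07 ]), 0.5)]
top pointer_tip [(array([0.562, 0.052, 0.072]), 0.57)]
top dial_mark [(array([0.557, 0.02 , 0.072]), 0.9)]
top deck [(array([0.557, 0.019, 0.07 ]), 0.89)]
top cone_navy [(array([ 0.778, -0.071,  0.089]), 0.56), (array([0.555, 0.018, 0.072]), 0.52)]
top cone_green [(array([0.511, 0.38 , 0.09 ]), 0.54)]
top tin [(array([0.796, 0.116, 0.072]), 0.62)]
top driver [(array([ 0.538, -0.441,  0.023]), 0.49)]
mask 0.85 ((288.5577697753906, 189.799560546875), (36.29646682739258, 30.14004135131836), 10.885526657104492)
[[0.501, -0.068, 0.13], [0.601, -0.085, 0.13], [0.58, -0.205, 0.13], [0.481, -0.187, 0.13]]
mask 0.84 ((299.4378356933594, 248.82704162597656), (37.790035247802734, 29.702674865722656), 17.10272979736328)
[[0.316, -0.101, 0.13], [0.41, -0.128, 0.1
[... 1116 characters left out ...]
[(array([0.527, 0.371, 0.072]), 0.57)]
scene tin [(array([0.814, 0.096, 0.065]), 0.84), (array([ 0.538, -0.448,  0.023]), 0.15)]
scene driver [(array([ 0.54 , -0.452,  0.025]), 0.65), (array([0.814, 0.098, 0.061]), 0.44)]
mask 0.93 ((122.03846740722656, 281.69232177734375), (46.0872917175293, 39.81156921386719), 78.69007110595703)
mask 0.78 ((164.055419921875, 223.07852172851562), (36.71549987792969, 45.65409469604492), 54.782405853271484)
mask 0.76 ((223.50003051757812, 225.50003051757812), (39.59797668457031, 45.25482940673828), 45.0)
mask 0.75 ((271.0, 306.5), (47.0, 36.0), 90.0)
mask 0.68 ((209.576416015625, 170.64012145996094), (32.32251739501953, 42.059181213378906), 61.38954162597656)
```

View pics/topcrop.png

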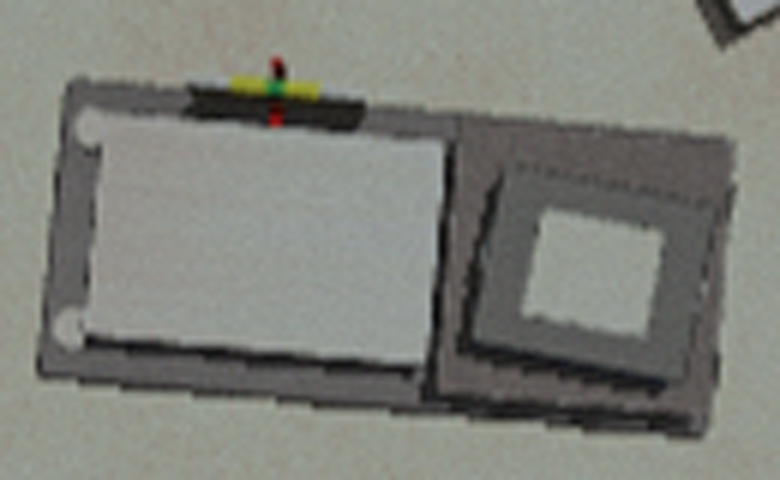

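View pics/scenecrop.png

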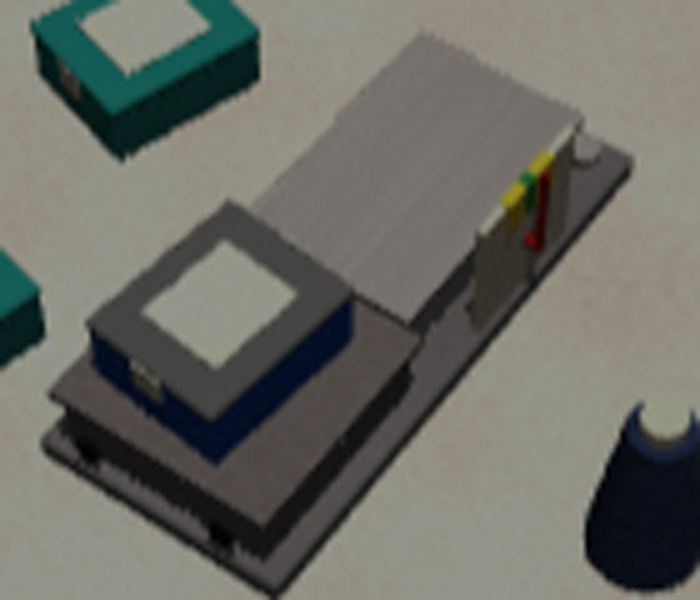

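The crops confirm it: a dark blue box with a grey lid on the deck, turned a few degrees against it. The pan lies to its left, which is +y. The red pointer is in the green at crop (277,95). Now I work out the balance frame from the corners.

```bash
python3 - <<'E'
from h import *
t=capture("top");s=capture("scene")
f=lambda P,o,k:np.array(P)/k+np.array(o)
def show(n,c,P,z):
    X=toworld(c,P,z)[:,:2];print(n,np.round(X,4).tolist(),"ctr",np.round(X.mean(0),4))
pt=f([(103,115),(447,140),(415,365),(88,338)],(190,145),6);show("pan top",t,pt,.073)
dt=f([(460,116),(735,140),(705,434),(430,397)],(190,145),6);show("deck top",t,dt,.075)
bt=f([(507,162),(716,203),(683,383),(472,348)],(190,145),6);show("box top",t,bt,.13)
bs=f([(230,200),(353,293),(213,420),(90,325)],(180,160),5);show("box sc",s,bs,.13)
ps=f([(422,33),(583,115),(408,322)],(180,160),5);show("pan sc",s,ps,.073)
ds=f([(420,340),(262,530),(50,395)],(180,160),5);show("deck sc",s,ds,.075)
E
```

```text
pan top [[0.6284, 0.1434], [0.618, -0.0557], [0.4876, -0.0398], [0.4992, 0.1484]] ctr [0.5583 0.0491]
deck top [[0.6319, -0.0629], [0.6213, -0.2222], [0.4513, -0.2067], [0.4694, -0.0487]] ctr [ 0.5435 -0.1351]
box top [[0.5994, -0.0879], [0.5789, -0.2049], [0.4783, -0.1876], [0.4953, -0.0703]] ctr [ 0.538  -0.1377]
box sc [[0.5061, -0.0701], [0.6047, -0.0904], [0.584, -0.2053], [0.4879, -0.188]] ctr [ 0.5457 -0.1385]
pan sc [[0.5099, 0.1504], [0.6348, 0.1429], [0.6222, -0.0563]] ctr [0.589 0.079]
deck sc [[0.6358, -0.0651], [0.6262, -0.224], [0.4701, -0.2121]] ctr [ 0.5774 -0.1671]
```

```bash
cat >> h.py <<'E'
from scipy.spatial.transform import Rotation as Ro
YAW=np.radians(-4.0);PC=np.array([.562,.048])
bx=np.array([np.cos(YAW),np.sin(YAW)]);by=np.array([-np.sin(YAW),np.cos(YAW)])
def bal2w(x,y): return PC+x*bx+y*by      # balance frame with pan centre as origin
def w2bal(p): d=np.array(p[:2])-PC; return np.array([d@bx,d@by])
def st():
    s=arm.sense();R=Ro.from_quat(s["tcp_rot"]).as_matrix()
    print("t",round(s["clock"],2),"tcp",np.round(s["tcp_pos"],4),"bal",np.round(w2bal(s["tcp_pos"])*1e3,1),"F",np.round(s["wrist_force"],1),"gap",round(s["finger_gap"],3))
    return s,R
def plan(x,y,z,ang=None):
    """x,y balance m; ang = desired world direction angle (deg) of tool z"""
    s,R=st()
    T=np.r_[bal2w(x,y),z]
    if ang is not None:
        a=np.radians(ang);zt=np.array([np.cos(a),np.sin(a),0]);yt=np.array([0,0,-1.]);Rt=np.c_[np.cross(yt,zt),yt,zt]
        print("rotvec tool deg",np.round(np.degrees(Ro.from_matrix(R.T@Rt).as_rotvec()),1)); 
        print("shift after rot (tool)",np.round(Rt.T@(T-s["tcp_pos"])*1e3,1))
    print("shift now (tool)",np.round(R.T@(T-s["tcp_pos"])*1e3,1))
E
python3 - <<'E'
from h import *
s,R=st();print(np.round(R,2)); print(np.round(R[:,1],4))
for p in[(.584,-.2045),(.488,-.188),(.604,-.09),(.506,-.07),(.542,-.138)]: print(w2bal(p))
plan(-.11,-.187,.2,86)
plan(-.11,-.187,.2,-94)
E
```

```text
t 1.3 tcp [ 0.127  -0.4836  0.2313] bal [-396.8 -560.7] F [ 0.6  0.6 -0.1] gap 0.085
[[-0.97  0.    0.25]
 [-0.25 -0.   -0.97]
 [ 0.   -1.    0.  ]]
[ 0. -0. -1.]
[ 0.03955992 -0.25035028]
[-0.05735721 -0.24058709]
[ 0.05152408 -0.13473407]
[-0.04763232 -0.12161892]
[-0.00697658 -0.18694204]
t 1.3 tcp [ 0.127  -0.4836  0.2313] bal [-396.8 -560.7] F [ 0.6  0.6 -0.1] gap 0.085
rotvec tool deg [  -0.  -161.3    0. ]
shift after rot (tool) [286.8  31.3 373.7]
shift now (tool) [-391.6   31.3 -261.9]
t 1.3 tcp [ 0.127  -0.4836  0.2313] bal [-396.8 -560.7] F [ 0.6  0.6 -0.1] gap 0.085
rotvec tool deg [-0.  18.7 -0. ]
shift after rot (tool) [-286.8   31.3 -373.7]
shift now (tool) [-391.6   31.3 -261.9]
```

Request:
move_arm(
  xyz=[
    [0,0,0],
    [0,0,0],
    [0,0,0],
    [-30,0,-37],
    [-30,0,-37],
    [-30,0,-37],
    [-30,0,-37],
    [-30,0,-37],
  ],
  delta_rot=[
    [0,6.2,0],
    [0,6.2,0],
    [0,6.3,0],
    [0,0,0],
    [0,0,0],
    [0,0,0],
    [0,0,0],
    [0,0,0],
  ],
  gripper=[0.6,0.6,0.6,0.6,0.6,0.6,0.6,0.6],
)

```text
clock: 2.1
tcp_pos: [0.294, -0.3124, 0.2306]
tcp_rot: [-0.035, -0.705, 0.707, 0.034]
wrist_force: [0.8, -1.0, -0.9]
finger_gap: 0.0514
```

```bash
python3 -c "
from h import *
plan(-.09,-.187,.085,-94)"
```

```text
t 2.1 tcp [ 0.294  -0.3124  0.2306] bal [-242.2 -378.2] F [ 0.8 -1.  -0.9] gap 0.051
rotvec tool deg [-0.2 -1.6 -0.1]
shift after rot (tool) [-152.2  145.6 -191.2]
shift now (tool) [-146.5  145.2 -195.9]
```

Request:
move_arm(
  xyz=[
    [-25,0,-32],
    [-25,0,-32],
    [-25,0,-32],
    [-25,0,-32],
    [-25,0,-32],
    [-25,0,-31],
    [0,40,0],
    [0,40,0],
  ],
  delta_rot=[
    [0,-1.6,0],
    [0,0,0],
    [0,0,0],
    [0,0,0],
    [0,0,0],
    [0,0,0],
    [0,0,0],
    [0,0,0],
  ],
  gripper=[0.6,0.6,0.6,0.6,0.6,0.6,0.6,0.6],
)

```text
clock: 2.9
tcp_pos: [0.4741, -0.1209, 0.1559]
tcp_rot: [-0.029, -0.704, 0.71, 0.013]
wrist_force: [0.4, -0.4, -0.4]
finger_gap: 0.0514
```

```bash
python3 -c "
from h import *
plan(-.09,-.187,.085,-94)
c=capture('top');save(c,'t2.png',190,145,320,275,4)"
```

```text
t 2.9 tcp [ 0.4741 -0.1209  0.1559] bal [ -75.9 -174.6] F [ 0.4 -0.4 -0.4] gap 0.051
rotvec tool deg [-0.4  0.6 -1.3]
shift after rot (tool) [14.1 70.9 12.4]
shift now (tool) [15.8 70.7 11.7]
```

View pics/t2.png

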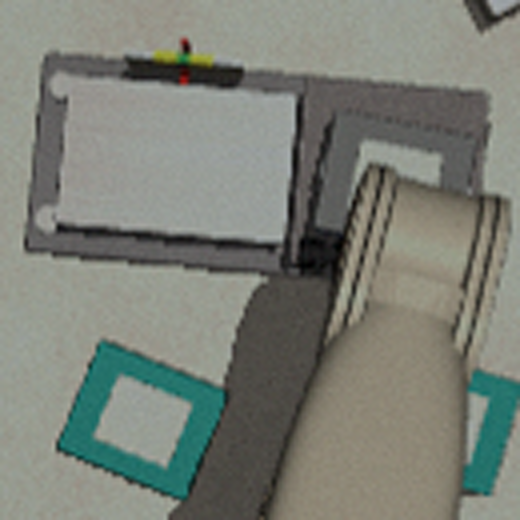

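The gripper is on the near side of the box and the scene is undisturbed. I correct the position, then go down.

Request:
move_arm(
  xyz=[
    [14,0,12],
    [2,25,0],
    [0,25,0],
    [0,17,0],
    [0,0,0],
  ],
  delta_rot=[
    [0,0.6,-1.3],
    [0,0,0],
    [0,0,0],
    [0,0,0],
    [0,0,0],
  ],
  gripper=[0.6,0.6,0.6,0.6,0.6],
)

```text
clock: 3.45
tcp_pos: [0.4498, -0.1361, 0.0857]
tcp_rot: [-0.021, -0.704, 0.709, 0.032]
wrist_force: [-0.3, -0.1, -0.5]
finger_gap: 0.0513
```

```bash
python3 -c "
from h import *
plan(-.062,-.187,.085,-94)
c=capture('scene');save(c,'s3.png',180,160,320,280,5)"
```

```text
t 3.45 tcp [ 0.4498 -0.1361  0.0857] bal [ -99.1 -191.5] F [-0.3 -0.1 -0.5] gap 0.051
rotvec tool deg [-0.4 -0.3  0.8]
shift after rot (tool) [-37.1   0.7  -4.5]
shift now (tool) [-37.    0.1  -4.7]
```

View pics/s3.png

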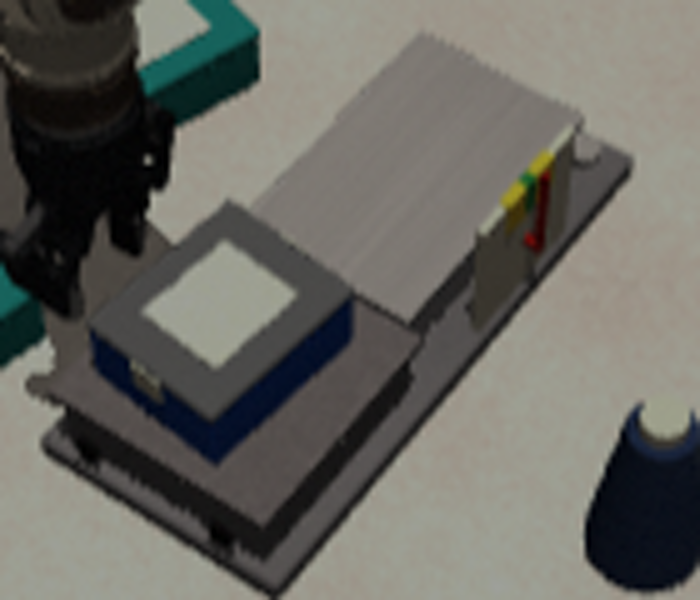

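The fingers are beside the box's near face and clear of it. Now I push slowly towards +x.

Request:
move_arm(
  xyz=[
    [-10,0,-2],
    [-8,0,-2],
    [-5,0,0],
    [-5,0,0],
    [-4,0,0],
    [-4,0,0],
    [0,0,0],
  ],
  delta_rot=[
    [0,0,0.8],
    [0,0,0],
    [0,0,0],
    [0,0,0],
    [0,0,0],
    [0,0,0],
    [0,0,0],
  ],
  gripper=[0.6,0.6,0.6,0.6,0.6,0.6,0.6],
)

```text
clock: 4.2
tcp_pos: [0.4879, -0.1379, 0.0917]
tcp_rot: [-0.028, -0.702, 0.711, 0.028]
wrist_force: [-0.3, -0.2, -1.5]
finger_gap: 0.0513
```

```bash
python3 -c "
from h import *
plan(-.062,-.187,.085,-94)
c=capture('scene');save(c,'s4.png',180,160,320,280,5)
"
```

```text
t 4.2 tcp [ 0.4879 -0.1379  0.0917] bal [ -61.  -190.6] F [-0.3 -0.2 -1.5] gap 0.051
rotvec tool deg [-0.7 -0.5  0. ]
shift after rot (tool) [ 1.   6.7 -3.6]
shift now (tool) [ 1.   6.7 -3.7]
```

View pics/s4.png

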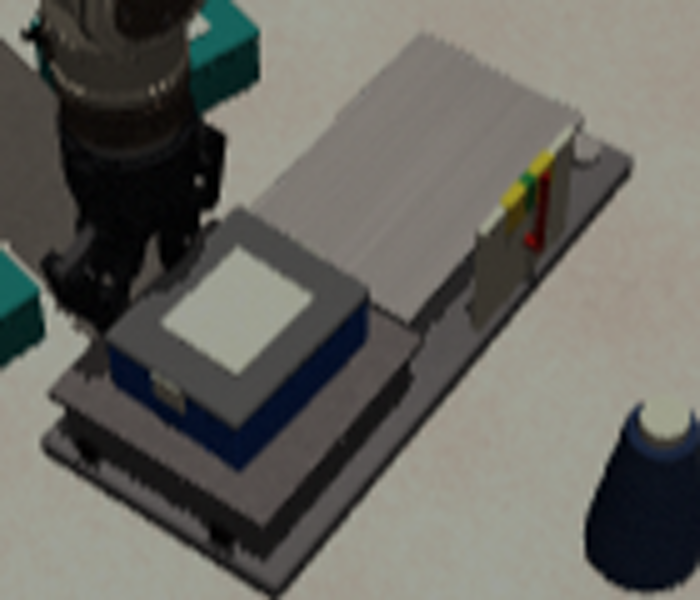

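The box has slid towards +x. Its lid corners are now at crop (240,207), (368,297), (238,428) and (107,345).

```bash
python3 -c "
from h import *
c=capture('scene')
P=np.array([(240,207),(368,297),(238,428),(107,345)])/5+[180,160]
X=toworld(c,P,.13);B=np.array([w2bal(p) for p in X]);print(np.round(B*1e3,1),B.mean(0))
for a,b in((0,3),(1,2)): d=B[a]-B[b];print(np.degrees(np.arctan2(-d[0],d[1])))
for a,b in((1,0),(2,3)): d=B[a]-B[b];print(np.degrees(np.arctan2(d[1],d[0])))
"
```

```text
[[ -39.4 -122.5]
 [  61.  -132.4]
 [  54.2 -247.3]
 [ -40.6 -245.8]] [ 0.00877712 -0.18700973]
-0.5721577283252762
-3.4061320652385927
-5.66925711927221
-0.9212304208806463
```

Request:
move_arm(
  xyz=[
    [25,0,0],
    [15,-20,0],
    [0,-45,0],
    [0,-45,10],
    [0,0,35],
    [0,0,35],
    [0,0,30],
    [0,0,0],
  ],
  delta_rot=[
    [0,0,0],
    [0,0,0],
    [0,-8,0],
    [0,-8,0],
    [0,-8,0],
    [0,-8,0],
    [0,-8,0],
    [0,-8,0],
  ],
  gripper=[0.6,0.6,0.6,0.6,0.6,0.6,0.6,0.6],
)

```text
clock: 5.1
tcp_pos: [0.4909, -0.2386, 0.2116]
tcp_rot: [0.27, -0.644, 0.659, -0.28]
wrist_force: [0.4, 1.0, -0.8]
finger_gap: 0.051
```

```bash
python3 -c "
from h import *
plan(.004,-.295,.2,-4)
c=capture('top');save(c,'t5.png',190,145,320,245,6)"
```

```text
t 5.1 tcp [ 0.4909 -0.2386  0.2116] bal [ -50.9 -290.9] F [ 0.4  1.  -0.8] gap 0.051
rotvec tool deg [ -1.5 -40.2   0.3]
shift after rot (tool) [ 4.1 11.6 54.9]
shift now (tool) [-32.2  12.9  44.3]
```

View pics/t5.png

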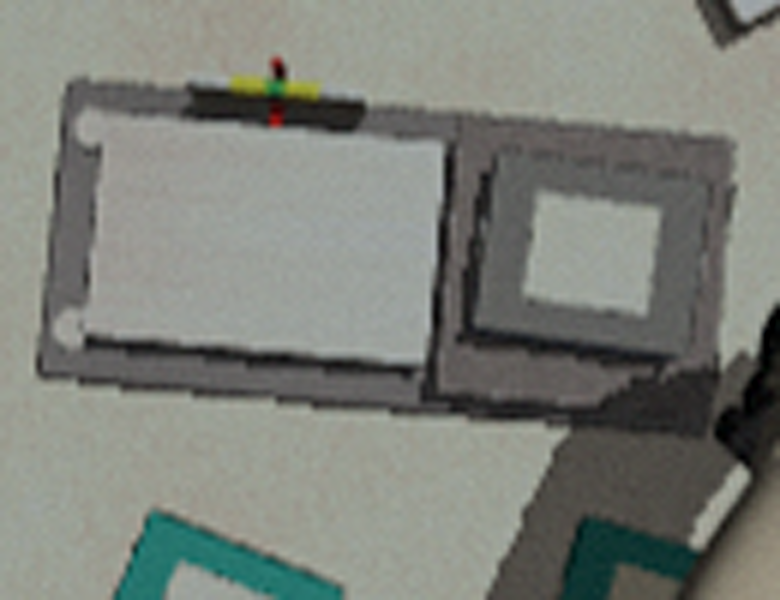

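The box is nearly square to the deck and sits a little towards +x. Lid corners are at (497,150), (714,180), (695,358) and (472,328). I measure while finishing the turn.

```bash
python3 -c "
from h import *
c=capture('top')
f=lambda P:np.array(P)/6+[190,145]
X=toworld(c,f([(497,150),(714,180),(695,358),(472,328)]),.13);B=np.array([w2bal(p) for p in X]);print(np.round(B*1e3,1),B.mean(0))
X=toworld(c,f([(103,115),(447,140),(415,365),(88,338)]),.073);B=np.array([w2bal(p) for p in X]);print(np.round(B*1e3,1),B.mean(0))
"
```

```text
[[  53.  -126.9]
 [  47.3 -248.9]
 [ -52.7 -246.4]
 [ -47.2 -121.7]] [ 1.05461023e-04 -1.85961456e-01]
[[ 59.6  99.9]
 [ 63.1 -99.6]
 [-68.1 -92.7]
 [-69.6  95.7]] [-0.00373437  0.00082406]
```

Request:
move_arm(
  xyz=[
    [-22,0,36],
    [0,0,15],
    [0,0,0],
    [0,0,0],
    [0,0,0],
  ],
  delta_rot=[
    [0,-8,0],
    [0,-8,0],
    [0,-8,0],
    [0,-8,0],
    [0,-7,0],
  ],
  gripper=[0.6,0.6,0.6,0.6,0.6],
)

```text
clock: 5.7
tcp_pos: [0.5422, -0.2502, 0.2092]
tcp_rot: [0.477, -0.515, 0.525, -0.481]
wrist_force: [0.0, 0.1, -0.4]
finger_gap: 0.0513
```

```bash
python3 -c "
from h import *
plan(.004,-.295,.085,-4)"
```

```text
t 5.7 tcp [ 0.5422 -0.2502  0.2092] bal [   1.1 -298.9] F [ 0.   0.1 -0.4] gap 0.051
rotvec tool deg [-0.8 -0.7  0.3]
shift after rot (tool) [ -3.9 124.2   2.9]
shift now (tool) [ -4.6 124.2   1.1]
```

Request:
move_arm(
  xyz=[
    [0,40,0],
    [0,40,0],
    [0,35,0],
    [0,7,0],
    [-10,0,0],
    [-10,0,0],
    [-8,0,0],
    [-8,0,0],
  ],
  delta_rot=[
    [0,0,0],
    [0,0,0],
    [0,0,0],
    [0,0,0],
    [0,0,0],
    [0,0,0],
    [0,0,0],
    [0,0,0],
  ],
  gripper=[0.6,0.6,0.6,0.6,0.6,0.6,0.6,0.6],
)

```text
clock: 6.5
tcp_pos: [0.5545, -0.21, 0.0919]
tcp_rot: [0.471, -0.512, 0.532, -0.482]
wrist_force: [-0.2, 0.1, 0.6]
finger_gap: 0.0513
```

```bash
python3 -c "
from h import *
plan(.004,-.107,.085,-4)
c=capture('scene');save(c,'s6.png',180,160,320,280,5)"
```

```text
t 6.5 tcp [ 0.5545 -0.21    0.0919] bal [  10.5 -257.9] F [-0.2  0.1  0.6] gap 0.051
rotvec tool deg [-1.8 -1.2  0.4]
shift after rot (tool) [-150.9    6.9   -6.5]
shift now (tool) [-150.7    5.5   -9.9]
```

View pics/s6.png

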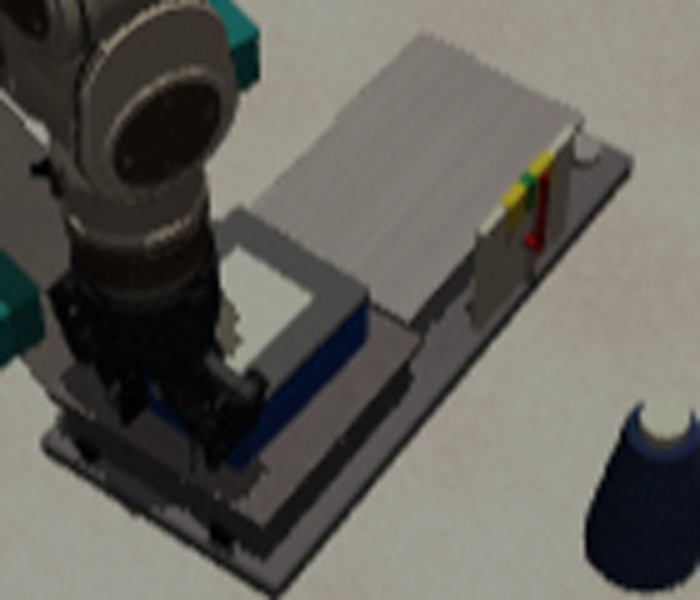

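The fingers are right behind the box. I push on, and correct the lateral drift.

Request:
move_arm(
  xyz=[
    [3,4,-8],
    [-8,2,0],
    [-10,0,0],
    [-10,0,0],
    [-10,0,0],
    [-10,0,0],
    [-10,0,0],
    [0,0,0],
  ],
  delta_rot=[
    [-1.8,-1.2,0.4],
    [0,0,0],
    [0,0,0],
    [0,0,0],
    [0,0,0],
    [0,0,0],
    [0,0,0],
    [0,0,0],
  ],
  gripper=[0.6,0.6,0.6,0.6,0.6,0.6,0.6,0.6],
)

```text
clock: 7.35
tcp_pos: [0.5536, -0.1495, 0.0896]
tcp_rot: [0.482, -0.513, 0.521, -0.483]
wrist_force: [0.2, -0.4, -0.2]
finger_gap: 0.0513
```

```bash
python3 -c "
from h import *
plan(.004,-.107,.085,-4)
c=capture('scene');save(c,'s7.png',180,160,320,280,5)"
```

```text
t 7.35 tcp [ 0.5536 -0.1495  0.0896] bal [   5.4 -197.6] F [ 0.2 -0.4 -0.2] gap 0.051
rotvec tool deg [-0.5  0.   0.4]
shift after rot (tool) [-90.6   4.6  -1.4]
shift now (tool) [-90.7   3.9  -1.3]
```

View pics/s7.png

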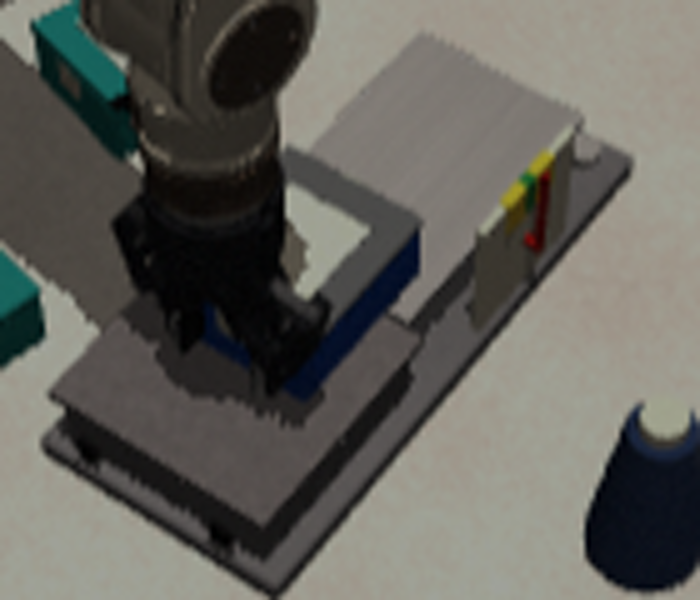

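The box slides straight and now overlaps the pan's edge. I continue.

Request:
move_arm(
  xyz=[
    [-9,2,0],
    [-9,1,-1],
    [-9,0,0],
    [-9,0,0],
    [-9,0,0],
    [-9,0,0],
    [0,0,0],
  ],
  delta_rot=[
    [-0.5,0,0.4],
    [0,0,0],
    [0,0,0],
    [0,0,0],
    [0,0,0],
    [0,0,0],
    [0,0,0],
  ],
  gripper=[0.6,0.6,0.6,0.6,0.6,0.6,0.6],
)

```text
clock: 8.1
tcp_pos: [0.5591, -0.1026, 0.0908]
tcp_rot: [0.483, -0.513, 0.524, -0.478]
wrist_force: [-0.2, -0.1, -1.1]
finger_gap: 0.0513
```

```bash
python3 -c "
from h import *
plan(.004,-.107,.085,-4)
c=capture('scene');save(c,'s8.png',180,160,320,280,5)"
```

```text
t 8.1 tcp [ 0.5591 -0.1026  0.0908] bal [   7.6 -150.5] F [-0.2 -0.1 -1.1] gap 0.051
rotvec tool deg [-0.4 -0.4  0.9]
shift after rot (tool) [-43.5   5.8  -3.6]
shift now (tool) [-43.5   5.1  -3.9]
```

View pics/s8.png

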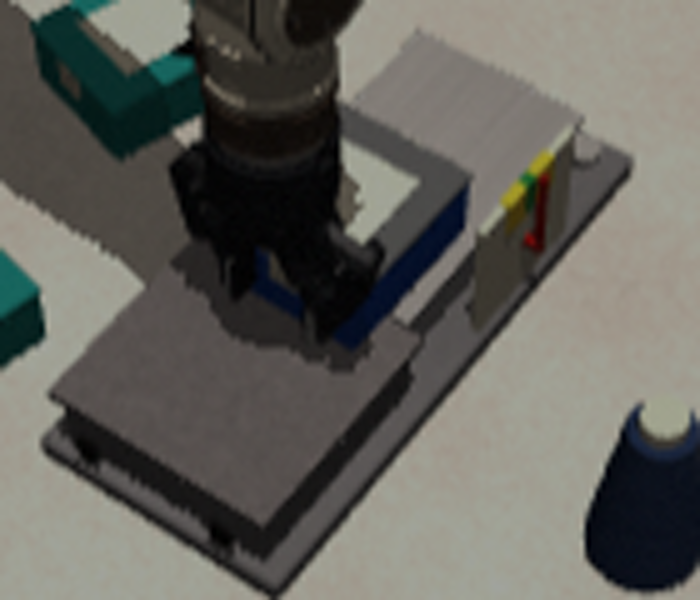

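The box centre is at about -80 mm and the pointer has hardly moved. So the centre of mass is still over the deck, which means it lies well towards the box's -y (deck-side) end.

Request:
move_arm(
  xyz=[
    [-8,2,-1],
    [-8,2,-1],
    [-8,1,-1],
    [-8,0,0],
    [-8,0,0],
    [-8,0,0],
    [0,0,0],
  ],
  delta_rot=[
    [-0.4,-0.4,0.9],
    [0,0,0],
    [0,0,0],
    [0,0,0],
    [0,0,0],
    [0,0,0],
    [0,0,0],
  ],
  gripper=[0.6,0.6,0.6,0.6,0.6,0.6,0.6],
)

```text
clock: 8.85
tcp_pos: [0.5619, -0.0609, 0.0879]
tcp_rot: [0.482, -0.514, 0.523, -0.479]
wrist_force: [-0.8, -4.1, -1.8]
finger_gap: 0.0512
```

```bash
python3 -c "
from h import *
plan(.004,-.107,.085,-4)
c=capture('scene');save(c,'s9.png',180,160,320,280,5)"
```

```text
t 8.85 tcp [ 0.5619 -0.0609  0.0879] bal [   7.5 -108.6] F [-0.8 -4.1 -1.8] gap 0.051
rotvec tool deg [-0.3 -0.4  0.7]
shift after rot (tool) [-1.6  2.9 -3.5]
shift now (tool) [-1.6  2.9 -3.5]
```

View pics/s9.png

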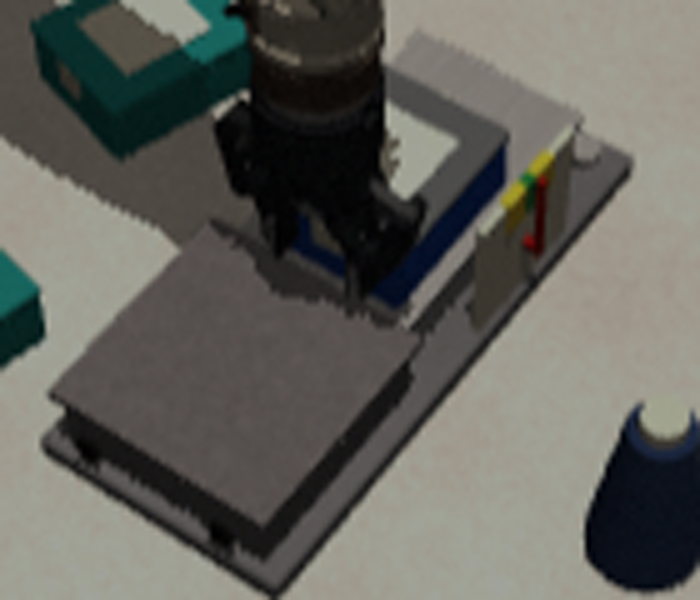

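The box has dropped onto the pan, deck end down as expected. I push about 40 mm further, then back off and read the pointer.

Request:
move_arm(
  xyz=[
    [-8,1,-1],
    [-8,1,-1],
    [-8,0,-1],
    [-8,0,0],
    [-8,0,0],
    [-5,0,0],
    [0,0,0],
    [12,0,0],
  ],
  delta_rot=[
    [-0.3,-0.4,0.7],
    [0,0,0],
    [0,0,0],
    [0,0,0],
    [0,0,0],
    [0,0,0],
    [0,0,0],
    [0,0,0],
  ],
  gripper=[0.6,0.6,0.6,0.6,0.6,0.6,0.6,0.6],
)

```text
clock: 9.7
tcp_pos: [0.5643, -0.0351, 0.0913]
tcp_rot: [0.483, -0.512, 0.524, -0.48]
wrist_force: [0.4, -0.5, 0.9]
finger_gap: 0.0514
```

Request:
move_arm(
  xyz=[
    [0,0,0],
    [0,0,0],
    [0,0,0],
    [0,0,0],
    [0,0,0],
  ],
  delta_rot=[
    [0,0,0],
    [0,0,0],
    [0,0,0],
    [0,0,0],
    [0,0,0],
  ],
  gripper=[0.6,0.6,0.6,0.6,0.6],
)

```text
clock: 10.2
tcp_pos: [0.5644, -0.035, 0.0909]
tcp_rot: [0.481, -0.513, 0.523, -0.481]
wrist_force: [0.9, -0.8, 0.3]
finger_gap: 0.0512
```

```bash
python3 -c "
from h import *
plan(.004,-.107,.085,-4)
c=capture('scene');save(c,'s10.png',200,150,320,240,6)
c=capture('top');save(c,'t10.png',190,145,320,245,6)"
```

```text
t 10.2 tcp [ 0.5644 -0.035   0.0909] bal [  8.2 -82.6] F [ 0.9 -0.8  0.3] gap 0.051
rotvec tool deg [-0.5 -0.3  0.6]
shift after rot (tool) [24.4  5.9 -4.2]
shift now (tool) [24.3  6.1 -4.1]
```

View pics/s10.png

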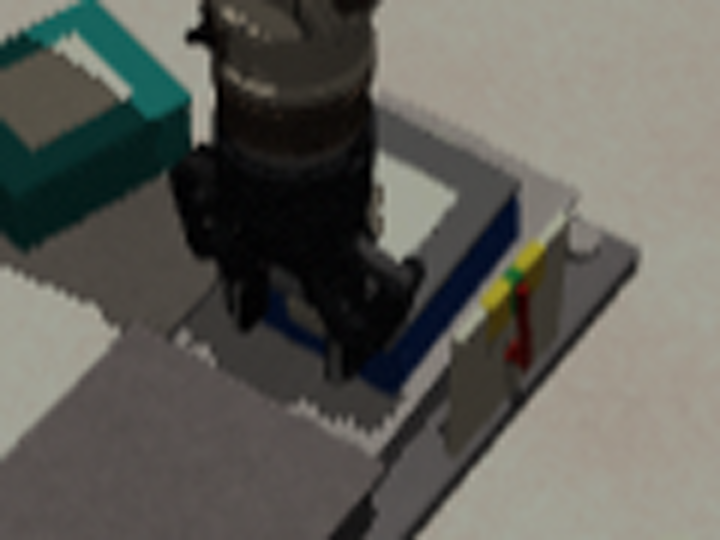

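View pics/t10.png

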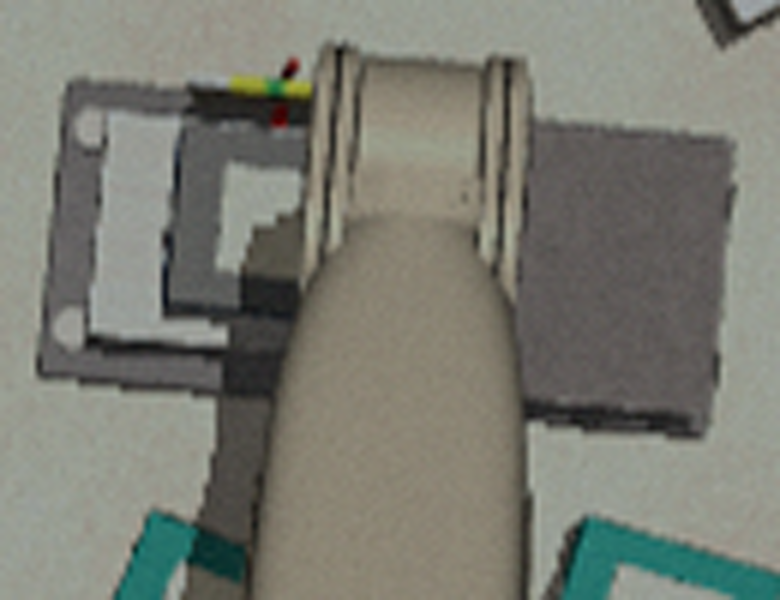

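The pointer tip is about 15 crop pixels (about 9 mm) to the deck side of the green, so the tilt is still positive and about at its stop. I push about 12 mm further.

```bash
cat >>h.py <<'E'
def pt(c):
    f=c["frame"].astype(int);m=(f[:,:,0]>100)&(f[:,:,1]<70)&(f[:,:,2]<70)
    return m
E
python3 -c "
from h import *
c=capture('top')
f=lambda P:np.array(P)/6+[190,145]
print(w2bal(toworld(c,f([(172,215)]),.128)[0]))
p=toworld(c,f([(292,65),(277,65),(277,88)]),.13);print([w2bal(q) for q in p])
fr=c['frame'][150:170,228:246].astype(int);r=fr[:,:,0]-fr[:,:,1:].max(2)
print(r)
"
```

```text
[0.0005711  0.05018098]
[array([ 0.09025413, -0.00862586]), array([ 0.08949561, -0.00027908]), array([ 0.07658905, -0.00149091])]
[[  2   3   1   5   4   4   2   1   2   3   0   0  -4  -1   1  -4  -4  -1]
 [  3   2   1   2   5   1   0   4   4   0   1  -3  -3  -1  -1  -4  -3  -2]
 [  3   3   1   7   4   3   0  -1  -2  -1   0  -2  -5  -1  -3  -1   2   0]
 [  0  -2   2   3   4  -3   0   1  -4  -4  -3   0  -3   0  -3   1   5   4]
 [  1   0   2   0   0   0   0   2  -4  -2  18  21  -4  -1  -5   3   6   4]
 [  3  -1  -2  -3   0   3   4   3  -6   6  58  60  -8  -2  -2   7   9   7]
 [  5   1   2   1   4  -2   7   6  -3  19  53  42  -3  -2   0   2   6   5]
 [  3  -3  -1   1  -1  -3  -9  -3  -2  22  13   5  -4  -3   4   3   6   7]
 [ -5  -5  -6  -5  -5  -7 -33 -42 -39 -24   1  -4  -4  -6   4   5   5   5]
 [ -3  -6  -4  -4  -4  -5 -51 -79 -72 -38  -4  -3  -9  -4   5   4   7   5]
 [ -1   0   1   1   2  -3 -35 -54 -51 -26   0  -2  -5  -3   4   6   8   3]
 [  5   4   6   6   3   3   2  -3  -8  -5   5   6   3   2   1   4   4   4]
 [ -3   1  -3   0   2   2   0  11  26  23   7  -1   4   1   3   6   6   4]
 [ -2   3   0   2   2   2   3  22  50  45   5   0   4   5   4   7   6   2]
 [  0   0   0  -1  -1  -2   2  31  56  41  -2   1   1   2   4   8   8   3]
 [ -1  -3   0   1   0  -2   6  55  74  66  -3   0   0   1   6   9   6   3]
 [ -3  -2  -1   0  -3  -4   1  20  25  27  -7  -1   1   6   5   7   8   2]
 [ -2   0  -1  -1   1   0  -4  -4  -8  -4  -4  -2  -1   5   2   6   6   0]
 [ -2  -1  -2  -3  -3  -1   1   0   0   2  -1  -2  -4   0   2   5   5   6]
 [ -1   0  -2  -1  -2  -1  -1  -1   0  -1   1   0   2   1   4   7   8   3]]
```

Request:
move_arm(
  xyz=[
    [-9,3,-2],
    [-8,2,-2],
    [-6,0,0],
    [-5,0,0],
    [0,0,0],
    [15,0,0],
    [0,0,0],
    [0,0,0],
  ],
  delta_rot=[
    [-0.5,-0.3,0.6],
    [0,0,0],
    [0,0,0],
    [0,0,0],
    [0,0,0],
    [0,0,0],
    [0,0,0],
    [0,0,0],
  ],
  gripper=[0.6,0.6,0.6,0.6,0.6,0.6,0.6,0.6],
)

```text
clock: 11.15
tcp_pos: [0.5652, -0.0343, 0.0917]
tcp_rot: [0.483, -0.51, 0.528, -0.477]
wrist_force: [-0.6, 1.2, -0.5]
finger_gap: 0.0514
```

Request:
move_arm(
  xyz=[
    [0,0,0],
    [0,0,0],
    [0,0,0],
  ],
  delta_rot=[
    [0,0,0],
    [0,0,0],
    [0,0,0],
  ],
  gripper=[0.6,0.6,0.6],
)

```text
clock: 11.45
tcp_pos: [0.5649, -0.034, 0.091]
tcp_rot: [0.483, -0.51, 0.527, -0.477]
wrist_force: [-0.2, 0.1, -0.3]
finger_gap: 0.0513
```

```bash
python3 -c "
from h import *
st()
c=capture('top');save(c,'t11.png',190,145,320,245,6)"
```

```text
t 11.45 tcp [ 0.5649 -0.034   0.091 ] bal [  8.7 -81.6] F [-0.2  0.1 -0.3] gap 0.051
```

View pics/t11.png

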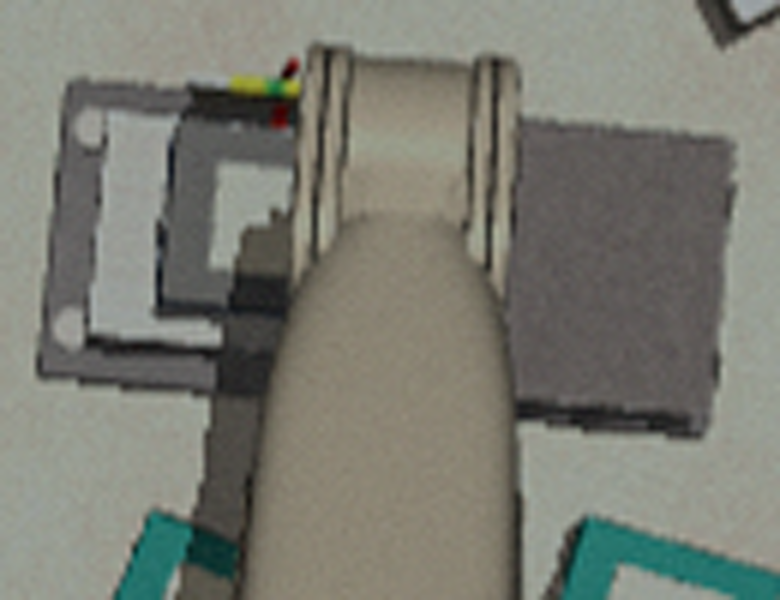

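The pointer tip is still at (291,65), the stop, and the box moved only about 4 mm. I push further, about 20 mm.

Request:
move_arm(
  xyz=[
    [-10,3,-2],
    [-8,2,-2],
    [-7,0,-1],
    [-6,0,0],
    [-5,0,0],
    [0,0,0],
    [12,0,0],
    [0,0,0],
  ],
  delta_rot=[
    [-0.5,-0.8,0.6],
    [0,0,0],
    [0,0,0],
    [0,0,0],
    [0,0,0],
    [0,0,0],
    [0,0,0],
    [0,0,0],
  ],
  gripper=[0.6,0.6,0.6,0.6,0.6,0.6,0.6,0.6],
)

```text
clock: 12.3
tcp_pos: [0.5669, -0.0191, 0.0914]
tcp_rot: [0.487, -0.504, 0.529, -0.478]
wrist_force: [0.3, 0.6, 0.0]
finger_gap: 0.0513
```

Request:
move_arm(
  xyz=[
    [0,0,0],
    [0,0,0],
    [0,0,0],
  ],
  delta_rot=[
    [0,0,0],
    [0,0,0],
    [0,0,0],
  ],
  gripper=[0.6,0.6,0.6],
)

```text
clock: 12.6
tcp_pos: [0.5666, -0.0191, 0.0906]
tcp_rot: [0.487, -0.505, 0.528, -0.478]
wrist_force: [0.7, -0.6, 0.1]
finger_gap: 0.051
```

```bash
python3 -c "
from h import *
plan(.004,-.07,.085,-4)
c=capture('scene');save(c,'s12.png',200,150,320,240,6)
c=capture('top');save(c,'t12.png',190,145,320,245,6)"
```

```text
t 12.6 tcp [ 0.5666 -0.0191  0.0906] bal [  9.2 -66.6] F [ 0.7 -0.6  0.1] gap 0.051
rotvec tool deg [-0.9  0.1  1.8]
shift after rot (tool) [ 3.4  5.6 -5.2]
shift now (tool) [ 3.2  5.7 -5.3]
```

View pics/t12.png

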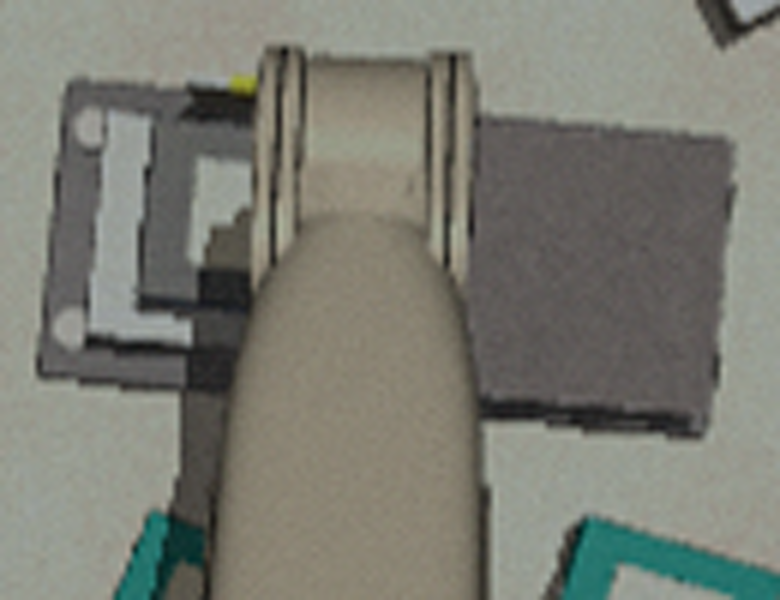

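View pics/s12.png

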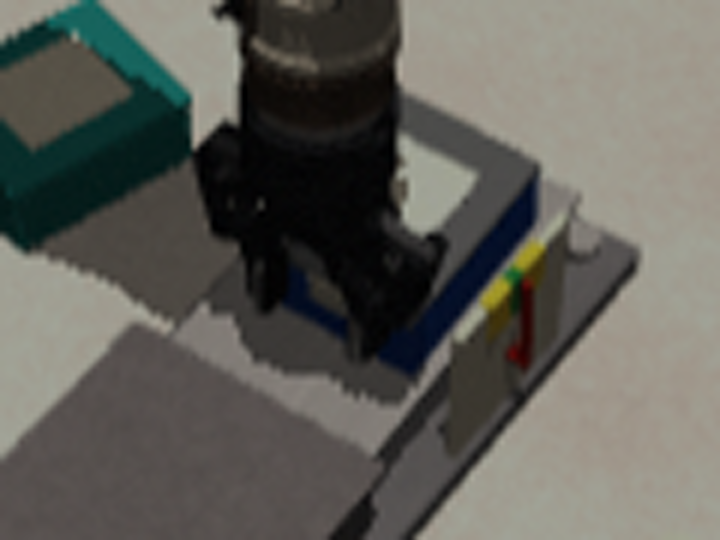

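The pointer tip in the scene crop is at (528,280). It was (522,289) at the stop and (534,266) when level, so the tilt is about +0.08. I need about 8 mm more.

Request:
move_arm(
  xyz=[
    [-7,3,-3],
    [-6,2,-2],
    [-4,0,0],
    [-3,0,0],
    [0,0,0],
    [12,0,0],
    [10,0,0],
    [0,0,0],
  ],
  delta_rot=[
    [-0.9,0,1.8],
    [0,0,0],
    [0,0,0],
    [0,0,0],
    [0,0,0],
    [0,0,0],
    [0,0,0],
    [0,0,0],
  ],
  gripper=[0.6,0.6,0.6,0.6,0.6,0.6,0.6,0.6],
)

```text
clock: 13.5
tcp_pos: [0.5625, -0.0259, 0.0875]
tcp_rot: [0.484, -0.513, 0.521, -0.48]
wrist_force: [-1.1, -0.3, -0.0]
finger_gap: 0.0513
```

Request:
move_arm(
  xyz=[
    [0,0,0],
    [0,0,0],
    [0,0,0],
  ],
  delta_rot=[
    [0,0,0],
    [0,0,0],
    [0,0,0],
  ],
  gripper=[0.6,0.6,0.6],
)

```text
clock: 13.8
tcp_pos: [0.5621, -0.026, 0.087]
tcp_rot: [0.484, -0.514, 0.521, -0.48]
wrist_force: [0.3, 0.1, 0.2]
finger_gap: 0.0513
```

```bash
python3 -c "
from h import *
plan(.004,-.07,.085,-4)
c=capture('scene');save(c,'s13.png',200,150,320,240,6)
c=capture('top');save(c,'t13.png',190,145,320,245,6)"
```

```text
t 13.8 tcp [ 0.5621 -0.026   0.087 ] bal [  5.2 -73.8] F [0.3 0.1 0.2] gap 0.051
rotvec tool deg [-0.2 -0.1  0.6]
shift after rot (tool) [-3.8  2.  -1.2]
shift now (tool) [-3.8  1.9 -1.2]
```

View pics/t13.png

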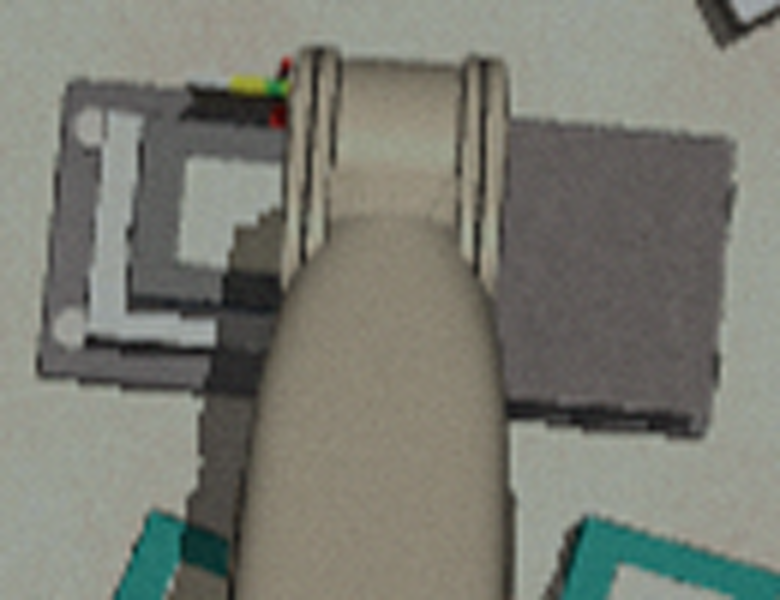

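View pics/s13.png

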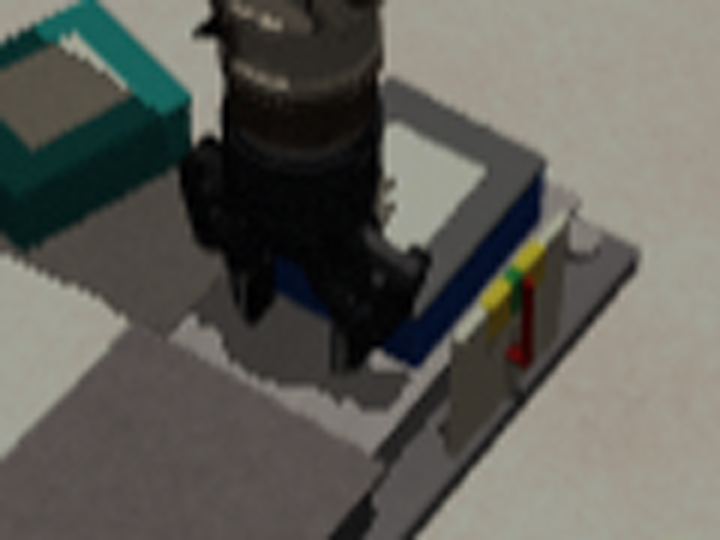

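```bash
cat >>h.py <<'E'
def redtip(f):
    f=f.astype(float)[185:216,275:300];r=f[:,:,0]-f[:,:,1:].max(2);r=np.clip(r-15,0,None)
    rows=r.sum(1);out=[]
    for y in range(len(rows)):
        if rows[y]>20: out.append((y+185,round(float((r[y]*np.arange(275,300)).sum()/rows[y]),2),int(rows[y])))
    return out
E
python3 -c "
from h import *
for n in('scene0',):print(redtip(cv2.imread('pics/scene0.png')[:,:,::-1]))
c=capture('scene');print(redtip(c['frame']))
for th in (0,.03,.06,.09,.13):
  X=np.r_[bal2w(.094,0),.053];v=np.array([0,.0,0])
  y=-th*0.08+0; P=[]
  for h in(.02,.05,.08):
    q=bal2w(.094,-np.sin(th)*h);P.append([*q,.053+h*np.cos(th)])
  print(th,np.round(proj(c,P),1).tolist())
"
```

```text
[(194, 288.79, 47), (195, 288.58, 86), (196, 288.53, 32), (197, 288.45, 33), (198, 288.4, 30), (199, 288.21, 33), (200, 288.19, 32), (201, 287.96, 27), (202, 287.8, 25), (203, 287.69, 26), (204, 287.56, 32), (205, 287.55, 31), (206, 286.46, 63), (207, 285.93, 159), (208, 286.05, 155), (209, 286.75, 57)]
[(196, 287.65, 65), (197, 287.64, 87), (198, 287.56, 34), (199, 287.53, 38), (200, 287.5, 36), (201, 287.53, 38), (202, 287.5, 38), (203, 287.44, 32), (204, 287.47, 30), (205, 287.48, 31), (206, 287.34, 35), (207, 286.45, 64), (208, 285.73, 160), (209, 285.84, 167), (210, 286.73, 55)]
0 [[287.1, 207.0], [287.6, 201.0], [288.1, 194.8]]
0.03 [[287.0, 207.1], [287.3, 201.3], [287.7, 195.3]]
0.06 [[286.9, 207.3], [287.1, 201.6], [287.3, 195.8]]
0.09 [[286.8, 207.4], [286.8, 202.0], [286.8, 196.4]]
0.13 [[286.6, 207.6], [286.4, 202.4], [286.2, 197.1]]
```

The tilt is still about +0.07 and I need about 8 mm more. This time I read the tool position while in contact, so that later steps can be taken from it.

Request:
move_arm(
  xyz=[
    [-8,2,-1],
    [-6,0,0],
    [-4,0,0],
    [-3,0,0],
    [0,0,0],
    [0,0,0],
  ],
  delta_rot=[
    [-0.2,0,0.6],
    [0,0,0],
    [0,0,0],
    [0,0,0],
    [0,0,0],
    [0,0,0],
  ],
  gripper=[0.6,0.6,0.6,0.6,0.6,0.6],
)

```text
clock: 14.55
tcp_pos: [0.563, -0.0047, 0.0857]
tcp_rot: [0.483, -0.516, 0.519, -0.481]
wrist_force: [-0.2, -2.3, 1.2]
finger_gap: 0.0513
```

```bash
python3 -c "
from h import *
plan(.004,-.05,.085,-4)
c=capture('scene');print(redtip(c['frame'])[:3])
c=capture('top');save(c,'t14.png',190,145,320,245,6)"
```

```text
t 14.55 tcp [ 0.563  -0.0047  0.0857] bal [  4.7 -52.5] F [-0.2 -2.3  1.2] gap 0.051
rotvec tool deg [-0.1 -0.1  0.2]
shift after rot (tool) [-2.5  0.7 -0.7]
shift now (tool) [-2.5  0.7 -0.7]
[(194, 289.02, 50), (195, 288.99, 112), (196, 288.75, 48)]
```

View pics/t14.png

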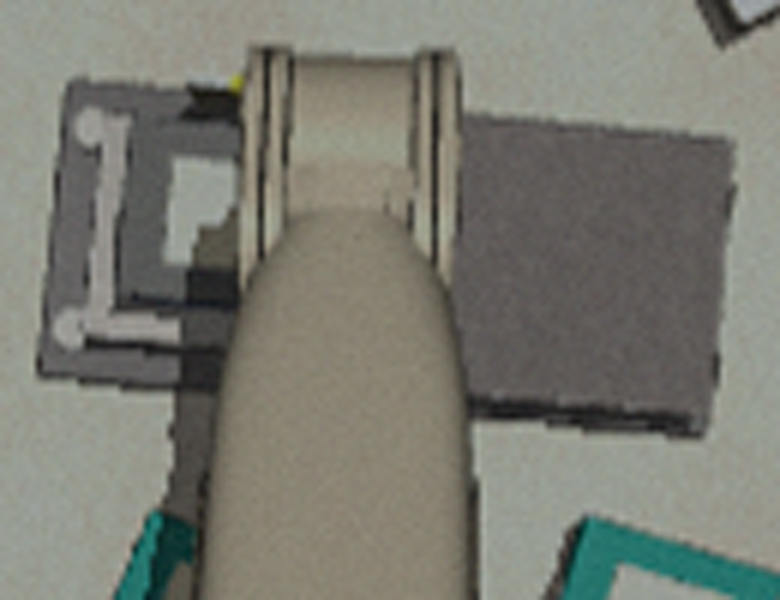

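The lid's front edge is now at about crop column 122. I back off and read the pointer.

Request:
move_arm(
  xyz=[
    [12,0,0],
    [15,0,0],
    [0,0,0],
    [0,0,0],
    [0,0,0],
    [0,0,0],
    [0,0,0],
  ],
  delta_rot=[
    [0,0,0],
    [0,0,0],
    [0,0,0],
    [0,0,0],
    [0,0,0],
    [0,0,0],
    [0,0,0],
  ],
  gripper=[0.6,0.6,0.6,0.6,0.6,0.6,0.6],
)

```text
clock: 15.35
tcp_pos: [0.5606, -0.0327, 0.0848]
tcp_rot: [-0.481, 0.518, -0.517, 0.482]
wrist_force: [-0.2, 0.5, -0.1]
finger_gap: 0.0508
```

```bash
python3 -c "
from h import *
plan(.004,-.05,.085,-4)
c=capture('scene');print(redtip(c['frame']));save(c,'s15.png',200,150,320,240,6)
c=capture('top');save(c,'t15.png',190,145,320,245,6)"
```

```text
t 15.35 tcp [ 0.5606 -0.0327  0.0848] bal [  4.3 -80.6] F [-0.2  0.5 -0.1] gap 0.051
rotvec tool deg [-0.  -0.1 -0.1]
shift after rot (tool) [-30.6  -0.2  -0.3]
shift now (tool) [-30.6  -0.2  -0.3]
[(196, 287.66, 65), (197, 287.64, 86), (198, 287.56, 34), (199, 287.54, 35), (200, 287.53, 38), (201, 287.54, 37), (202, 287.49, 35), (203, 287.42, 31), (204, 287.45, 33), (205, 287.44, 32), (206, 287.35, 34), (207, 286.45, 65), (208, 285.7, 160), (209, 285.86, 168), (210, 286.74, 57)]
```

View pics/t15.png

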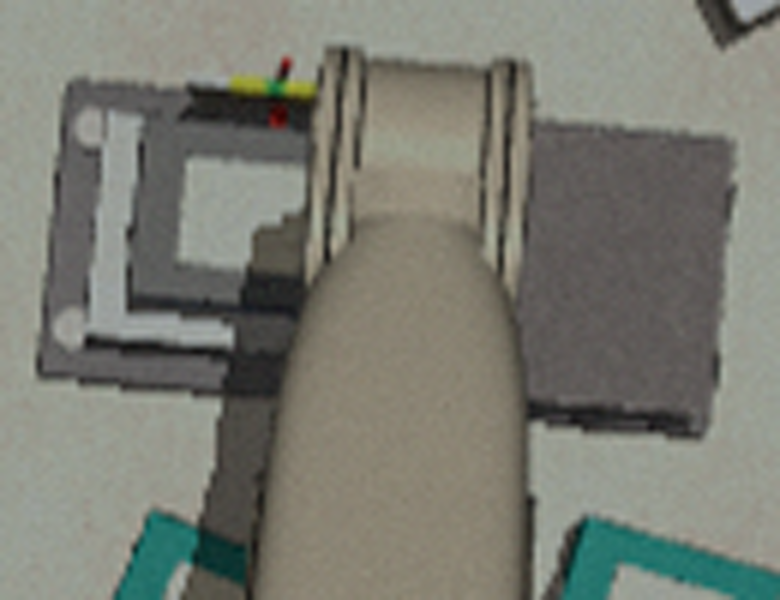

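View pics/s15.png

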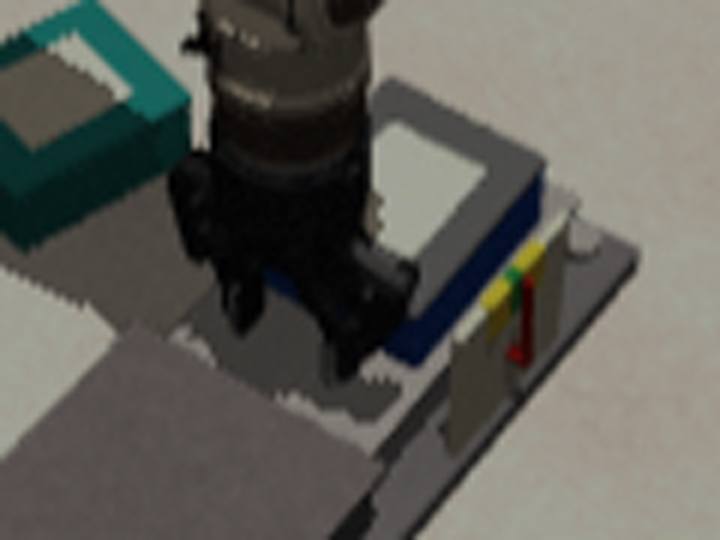

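The push only tilted the pan. When released it swung back to the same reading (tip at 287.66,196), so the box didn't slide. I push further, to about y = -44.

Request:
move_arm(
  xyz=[
    [-12,0,0],
    [-10,0,0],
    [-6,0,0],
    [-4,0,0],
    [-4,0,0],
    [0,0,0],
    [0,0,0],
  ],
  delta_rot=[
    [0,0,0],
    [0,0,0],
    [0,0,0],
    [0,0,0],
    [0,0,0],
    [0,0,0],
    [0,0,0],
  ],
  gripper=[0.6,0.6,0.6,0.6,0.6,0.6,0.6],
)

```text
clock: 16.15
tcp_pos: [0.5641, 0.0028, 0.087]
tcp_rot: [0.484, -0.514, 0.521, -0.48]
wrist_force: [-0.2, -3.8, 1.8]
finger_gap: 0.0511
```

```bash
python3 -c "
from h import *
plan(.004,-.05,.085,-4)"
```

```text
t 16.15 tcp [0.5641 0.0028 0.087 ] bal [  5.3 -44.9] F [-0.2 -3.8  1.8] gap 0.051
rotvec tool deg [-0.2 -0.1  0.6]
shift after rot (tool) [ 5.1  2.  -1.3]
shift now (tool) [ 5.   2.1 -1.3]
```

Request:
move_arm(
  xyz=[
    [12,0,0],
    [15,0,0],
    [0,0,0],
    [0,0,0],
    [0,0,0],
    [0,0,0],
    [0,0,0],
  ],
  delta_rot=[
    [0,0,0],
    [0,0,0],
    [0,0,0],
    [0,0,0],
    [0,0,0],
    [0,0,0],
    [0,0,0],
  ],
  gripper=[0.6,0.6,0.6,0.6,0.6,0.6,0.6],
)

```text
clock: 16.85
tcp_pos: [0.5616, -0.0245, 0.086]
tcp_rot: [0.483, -0.516, 0.519, -0.481]
wrist_force: [-1.2, 0.3, -0.0]
finger_gap: 0.0516
```

```bash
python3 -c "
from h import *
plan(.004,-.05,.085,-4)
c=capture('scene');print(redtip(c['frame']));save(c,'s16.png',200,150,320,240,6)
c=capture('top');save(c,'t16.png',190,145,320,245,6)"
```

```text
t 16.85 tcp [ 0.5616 -0.0245  0.086 ] bal [  4.7 -72.3] F [-1.2  0.3 -0. ] gap 0.052
rotvec tool deg [-0.1 -0.1  0.3]
shift after rot (tool) [-22.3   1.   -0.7]
shift now (tool) [-22.3   0.9  -0.7]
[(195, 288.21, 48), (196, 288.17, 103), (197, 288.32, 47), (198, 288.31, 32), (199, 287.87, 38), (200, 287.8, 35), (201, 287.65, 31), (202, 287.56, 36), (203, 287.57, 35), (204, 287.54, 37), (205, 287.51, 37), (206, 287.49, 41), (207, 286.04, 142), (208, 285.76, 215), (209, 286.14, 121), (210, 286.96, 27)]
```

View pics/t16.png

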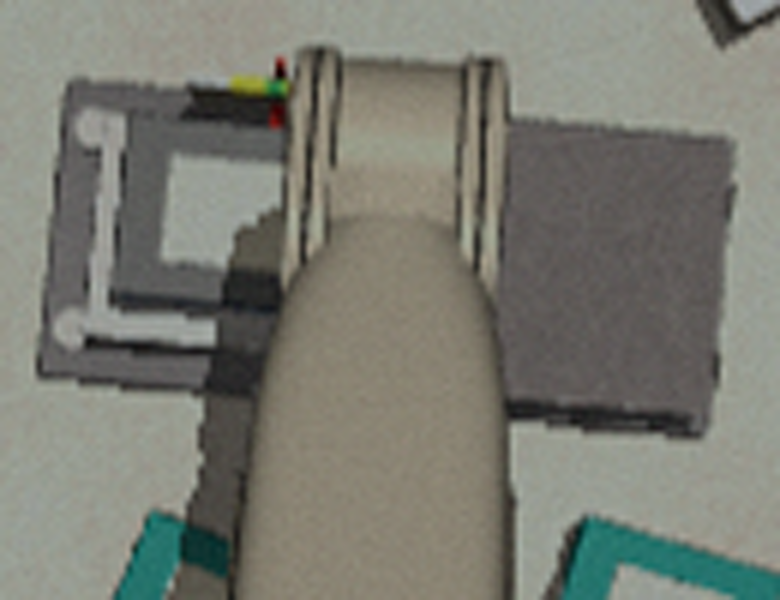

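The tip is now only about 3 crop pixels off, a tilt of about +0.03. I push 3.5 mm more, to tool y of about -41.5.

Request:
move_arm(
  xyz=[
    [-12,1,0],
    [-9,0,0],
    [-5,0,0],
    [-3,0,0],
    [-2,0,0],
    [0,0,0],
    [0,0,0],
  ],
  delta_rot=[
    [0,0,0.3],
    [0,0,0],
    [0,0,0],
    [0,0,0],
    [0,0,0],
    [0,0,0],
    [0,0,0],
  ],
  gripper=[0.6,0.6,0.6,0.6,0.6,0.6,0.6],
)

```text
clock: 17.65
tcp_pos: [0.5643, 0.0055, 0.0872]
tcp_rot: [0.484, -0.513, 0.522, -0.48]
wrist_force: [-0.6, -4.0, 1.4]
finger_gap: 0.0508
```

```bash
python3 -c "
from h import *
plan(.004,-.041,.085,-4)"
```

```text
t 17.65 tcp [0.5643 0.0055 0.0872] bal [  5.3 -42.2] F [-0.6 -4.   1.4] gap 0.051
rotvec tool deg [-0.3 -0.1  0.7]
shift after rot (tool) [-1.2  2.2 -1.3]
shift now (tool) [-1.2  2.2 -1.3]
```

Request:
move_arm(
  xyz=[
    [12,0,0],
    [35,0,0],
    [40,-30,0],
    [0,-30,0],
    [0,0,0],
    [0,0,0],
    [0,0,0],
  ],
  delta_rot=[
    [0,0,0],
    [0,0,0],
    [0,0,0],
    [0,0,0],
    [0,0,0],
    [0,0,0],
    [0,0,0],
  ],
  gripper=[0.6,0.6,0.6,0.6,0.6,0.6,0.6],
)

```text
clock: 18.35
tcp_pos: [0.557, -0.0818, 0.146]
tcp_rot: [0.483, -0.516, 0.517, -0.483]
wrist_force: [0.5, -0.7, -0.1]
finger_gap: 0.0513
```

```bash
python3 -c "
from h import *
plan(.004,-.05,.085,-4)
c=capture('scene');print(redtip(c['frame']));save(c,'s17.png',200,150,320,240,6)
c=capture('top');save(c,'t17.png',190,145,320,245,6)"
```

```text
t 18.35 tcp [ 0.557  -0.0818  0.146 ] bal [   4.1 -129.9] F [ 0.5 -0.7 -0.1] gap 0.051
rotvec tool deg [-0.1  0.1  0.1]
shift after rot (tool) [-79.9  61.   -0.1]
shift now (tool) [-80.   60.9  -0. ]
[(195, 288.43, 75), (196, 288.41, 100), (197, 288.45, 38), (198, 288.42, 36), (199, 288.21, 39), (200, 288.12, 41), (201, 287.97, 35), (202, 287.77, 35), (203, 287.55, 38), (204, 287.57, 37), (205, 287.55, 38), (206, 287.46, 41), (207, 286.04, 147), (208, 285.77, 216), (209, 286.18, 120), (210, 286.9, 30)]
```

View pics/t17.png

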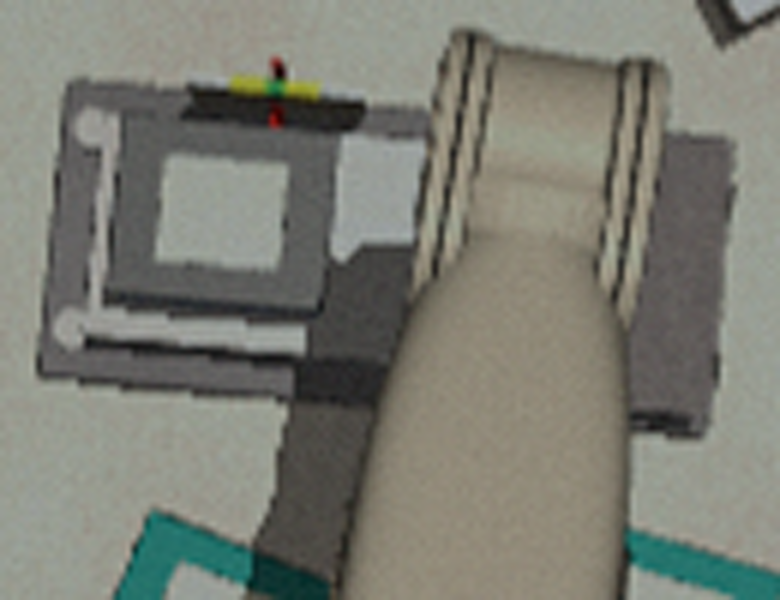

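View pics/s17.png

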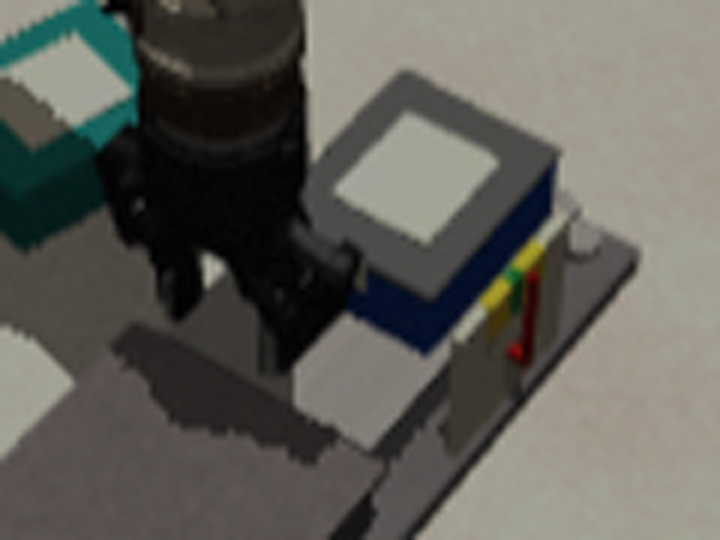

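The pointer is in the green: the top tip is at (277,65), the same as the empty pan. Next I check lateral position, squareness and extent from the lid corners in the top crop.

```bash
python3 - <<'E'
from h import *
c=capture('top')
a=cv2.imread('pics/top0.png')[:,:,::-1];
def red(f):
    f=f.astype(float)[150:160,228:246];r=np.clip(f[:,:,0]-f[:,:,1:].max(2)-12,0,None)[:8];return (r.sum(0)@np.arange(228,246))/r.sum(),r.sum()
print("tip col empty/now",red(a),red(c['frame']))
ms=models.masks_of('box',c)
for d in ms:
    m=d['pixels'].astype(np.uint8);r=cv2.minAreaRect(cv2.findNonZero(m))
    if abs(r[0][0]-227)<12 and abs(r[0][1]-181)<12:
        X=toworld(c,cv2.boxPoints(r),.1245);B=np.array([w2bal(p) for p in X]);print(d['score'],np.round(B*1e3,1),B.mean(0))
f=lambda P:np.array(P)/6+[190,145]
X=toworld(c,f([(122,118),(338,138),(322,312),(105,292)]),.1245);B=np.array([w2bal(p) for p in X]);print(np.round(B*1e3,1),B.mean(0))
s=capture('scene')
X=toworld(s,np.array([(405,70),(559,150),(435,297)])/6+[200,150],.1245);B=np.array([w2bal(p) for p in X]);print(np.round(B*1e3,1),(B[0]*0+ (B[0]+B[1]+B[2]+B[0]+B[2]-B[1])/4))
save(c,'t18.png',200,155,265,205,12)
E
```

```text
tip col empty/now (np.float64(235.6161616161616), np.float64(198.0)) (np.float64(235.63276836158192), np.float64(177.0))
0.66 [[-46.2  87.4]
 [ 60.2  89.7]
 [ 61.8 -37.1]
 [-44.4 -38.7]] [0.00786375 0.02531084]
[[ 52.6  83.6]
 [ 52.3 -37.9]
 [-45.5 -37.9]
 [-45.4  83.5]] [0.00351962 0.02283754]
[[-37.1  82.6]
 [ 60.3  82.1]
 [ 62.2 -36.3]] [0.01255097 0.02315982]
```

View pics/t18.png

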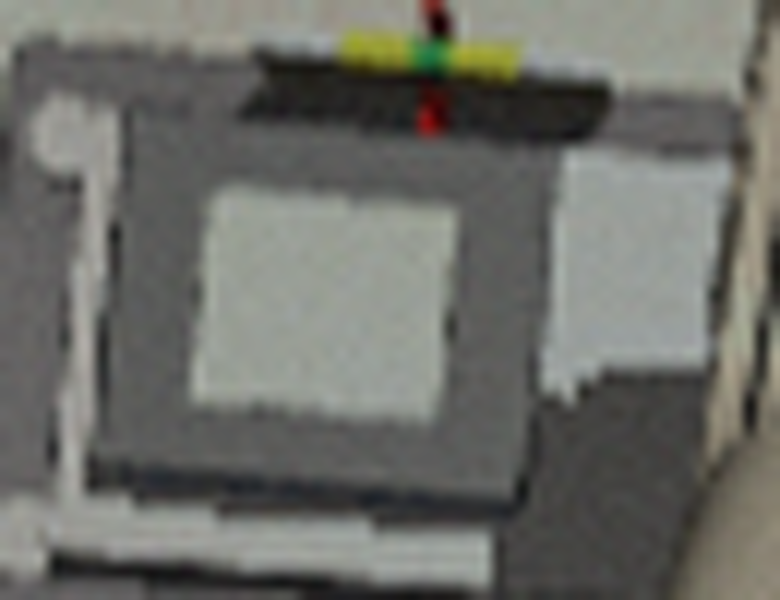

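The tip column is the same as with the empty pan (235.6 then and now), so the pan is level, and the box is square. But the box sits +7 to +9 mm off across the width, which is too near the 12 mm limit, so I'll move it. One open finger can go down between box and dial, with the other beyond the dial, and push -x at the centre of mass (y≈0). First I rise and look with the wrist camera.

Request:
move_arm(
  xyz=[
    [0,-40,0],
    [0,-30,0],
    [-25,0,23],
    [-25,0,23],
    [-25,0,23],
    [-25,0,23],
    [-25,0,22],
    [0,0,0],
  ],
  delta_rot=[
    [0,0,0],
    [0,0,0],
    [0,0,0],
    [0,0,0],
    [0,0,0],
    [0,0,0],
    [0,0,0],
    [0,0,0],
  ],
  gripper=[1,1,1,1,1,1,1,1],
)

```text
clock: 19.4
tcp_pos: [0.6803, 0.0428, 0.2123]
tcp_rot: [-0.485, 0.518, -0.514, 0.481]
wrist_force: [0.0, -0.3, 0.0]
finger_gap: 0.0856
```

```bash
python3 - <<'E'
from h import *
s,R=st();plan(.120,0,.2,-4)
c=capture('wrist');cv2.imwrite('pics/w19.png',c['frame'][:,:,::-1]);print(np.round(c['hand_eye'],3),c['fx'],c['cx'],c['cy'],c['dist_coeffs'])
np.savez('w19.npz',R=R,p=s['tcp_pos'])
E
```

```text
t 19.4 tcp [0.6803 0.0428 0.2123] bal [118.4   3.1] F [ 0.  -0.3  0. ] gap 0.086
t 19.4 tcp [0.6803 0.0428 0.2123] bal [118.4   3.1] F [ 0.  -0.3  0. ] gap 0.086
rotvec tool deg [0.5 0.2 0. ]
shift after rot (tool) [ 3.1 12.3  1.6]
shift now (tool) [ 3.1 12.3  1.7]
[[-0.001  0.951  0.31  -0.079]
 [-0.    -0.31   0.951 -0.142]
 [ 1.     0.001  0.    -0.001]
 [ 0.     0.     0.     1.   ]] 266.0507413491688 254.0022954199919 191.74585646204892 [-0.04570015  0.          0.          0.          0.        ]
```

View pics/w19.png

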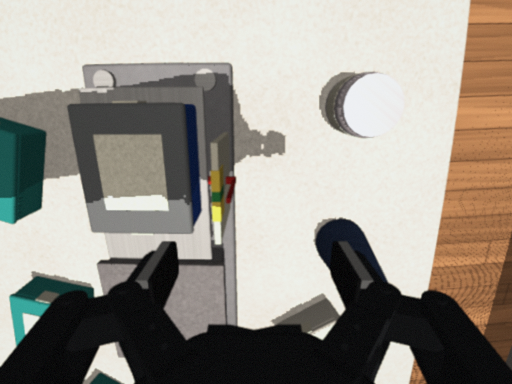

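The wrist view shows the lid from (70,105) to (192,230), the dial top edge at about (211–218,150–240), the pointer at (232,185), and the gap between lid and dial. The navy cone (345,245) and the tin (368,105) are clear of the descent line. I enlarge the gap and measure it.

```bash
cat >>h.py <<'E'
def wristw(c,R,p,px,z):
    u=cv2.undistortPoints(np.array(px,float).reshape(-1,1,2),K(c),np.array(c["dist_coeffs"])).reshape(-1,2)
    H=np.array(c["hand_eye"]);d=(R@H[:3,:3]@np.c_[u,np.ones(len(u))].T).T;C=R@H[:3,3]+p
    return C+d*((z-C[2])/d[:,2])[:,None]
E
python3 - <<'E'
from h import *
s,R=st();c=capture('wrist');save(c,'w20.png',60,60,250,270,2.8)
p=s['tcp_pos']
def sh(n,px,z): print(n,np.round([w2bal(q)*1e3 for q in wristw(c,R,p,px,z)],1).tolist())
sh('lid',[(70,105),(185,103),(192,230),(91,234)],.1245)
sh('pan far/near corners',[(205,85),(212,260),(107,262)],.0695)
sh('dial top',[(216,190)],.12)
E
```

```text
t 19.45 tcp [0.6792 0.0413 0.2126] bal [117.3   1.5] F [-0.8  0.  -1. ] gap 0.086
lid [[-41.2, 82.1], [58.0, 82.7], [56.0, -33.5], [-45.3, -39.4]]
pan far/near corners [[65.3, 100.4], [63.3, -101.9], [-71.0, -107.4]]
dial top [[80.1, 5.6]]
```

View pics/w20.png

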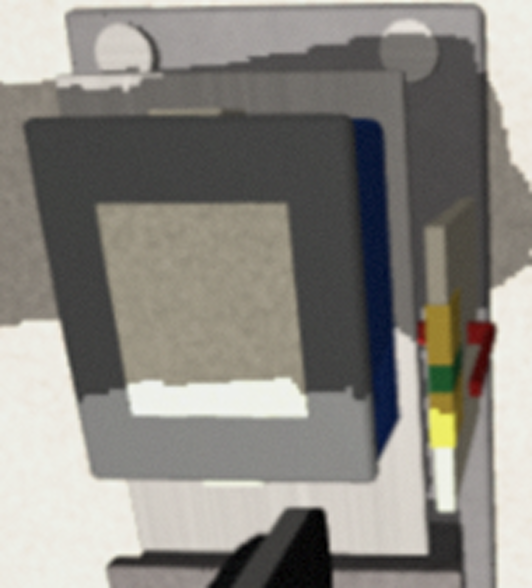

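```bash
python3 - <<'E'
from h import *
s,R=st();c=capture('wrist');p=s['tcp_pos']
def sh(n,px,z): print(n,np.round([w2bal(q)*1e3 for q in wristw(c,R,p,np.array(px,float)/2.8+60,z)],1).tolist())
sh('lid',[(25,120),(351,117),(376,480),(92,478)],.1245)
sh('pan',[(405,72),(428,553),(57,76),(140,553)],.0695)
sh('dial inner top edge',[(427,228),(429,380),(436,510)],.12)
sh('green mid',[(443,378)],.12)
sh('blue side base',[(383,122),(398,415)],.09)
E
```

```text
t 19.5 tcp [0.6784 0.0399 0.2131] bal [1.167e+02 1.000e-01] F [-0.3 -0.1  0.4] gap 0.086
lid [[-42.8, 82.7], [57.6, 82.3], [57.2, -36.7], [-43.8, -37.3]]
pan [[64.2, 98.4], [63.6, -100.1], [-65.4, 98.7], [-67.1, -102.4]]
dial inner top edge [[78.1, 48.9], [76.5, -1.6], [76.7, -50.6]]
green mid [[81.3, -0.9]]
blue side base [[59.7, 81.0], [58.8, -26.3]]
```

The wrist measurement agrees: pan centre is at x=-1.2 and box centre at +7.0, so the box is off by +8.2 mm. The gap between lid (57.4) and dial (76.5) is 19 mm. The 14.5 mm finger fits with tool x at about 117. I descend to just above and check again.

Request:
move_arm(
  xyz=[
    [0,30,0],
    [0,30,0],
    [0,20,0],
    [0,5,0],
    [0,0,0],
  ],
  delta_rot=[
    [0.5,0.2,0],
    [0,0,0],
    [0,0,0],
    [0,0,0],
    [0,0,0],
  ],
  gripper=[1,1,1,1,1],
)

```text
clock: 20.05
tcp_pos: [0.6753, 0.0334, 0.1306]
tcp_rot: [0.48, -0.518, 0.521, -0.48]
wrist_force: [-0.1, -0.2, -0.2]
finger_gap: 0.0855
```

```bash
python3 - <<'E'
from h import *
plan(.1175,0,.097,-4)
s,R=st();c=capture('wrist');cv2.imwrite('pics/w21.png',c['frame'][:,:,::-1])
E
```

```text
t 20.05 tcp [0.6753 0.0334 0.1306] bal [114.   -6.7] F [-0.1 -0.2 -0.2] gap 0.085
rotvec tool deg [-0.2 -0.6  0.2]
shift after rot (tool) [-6.7 33.6  3.5]
shift now (tool) [-6.8 33.6  3.3]
t 20.05 tcp [0.6753 0.0334 0.1306] bal [114.   -6.7] F [-0.1 -0.2 -0.2] gap 0.085
```

View pics/w21.png

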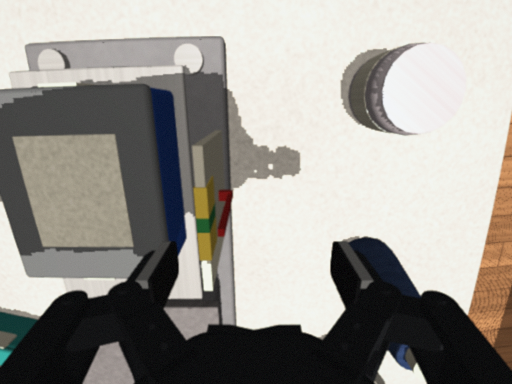

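Request:
move_arm(
  xyz=[
    [-7,0,4],
    [0,0,0],
    [0,0,0],
  ],
  delta_rot=[
    [0,-0.6,0],
    [0,0,0],
    [0,0,0],
  ],
  gripper=[1,1,1],
)

```text
clock: 20.4
tcp_pos: [0.6825, 0.04, 0.1357]
tcp_rot: [0.48, -0.513, 0.52, -0.485]
wrist_force: [0.1, -0.9, 0.3]
finger_gap: 0.0859
```

```bash
python3 - <<'E'
from h import *
plan(.1175,0,.097,-4)
s,R=st();c=capture('wrist');save(c,'w22.png',110,60,270,330,2.2)
p=s['tcp_pos']
E
```

```text
t 20.4 tcp [0.6825 0.04   0.1357] bal [120.8   0.5] F [ 0.1 -0.9  0.3] gap 0.086
rotvec tool deg [-0.7  0.   0.1]
shift after rot (tool) [ 0.5 38.7 -3.3]
shift now (tool) [ 0.4 38.6 -3.7]
t 20.4 tcp [0.6825 0.04   0.1357] bal [120.8   0.5] F [ 0.1 -0.9  0.3] gap 0.086
```

View pics/w22.png

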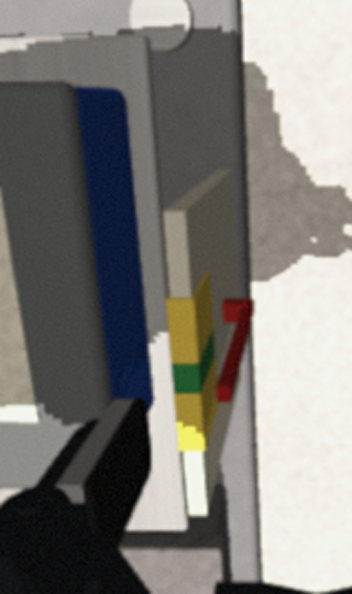

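Request:
move_arm(
  xyz=[
    [0,4,-2],
    [-1,12,0],
    [-1,12,0],
    [0,0,0],
  ],
  delta_rot=[
    [-0.7,0,0],
    [0,0,0],
    [0,0,0],
    [0,0,0],
  ],
  gripper=[1,1,1,1],
)

```text
clock: 20.85
tcp_pos: [0.681, 0.0427, 0.1059]
tcp_rot: [0.483, -0.516, 0.517, -0.482]
wrist_force: [0.5, 0.3, -0.3]
finger_gap: 0.0854
```

```bash
python3 - <<'E'
from h import *
plan(.1175,0,.097,-4)
c=capture('wrist');save(c,'w23.png',110,60,270,330,2.2)
c=capture('scene');save(c,'s23.png',200,130,320,240,5)
E
```

```text
t 20.85 tcp [0.681  0.0427 0.1059] bal [119.1   3. ] F [ 0.5  0.3 -0.3] gap 0.085
rotvec tool deg [0.  0.1 0.1]
shift after rot (tool) [ 3.   8.9 -1.6]
shift now (tool) [ 3.   8.9 -1.6]
```

View pics/w23.png

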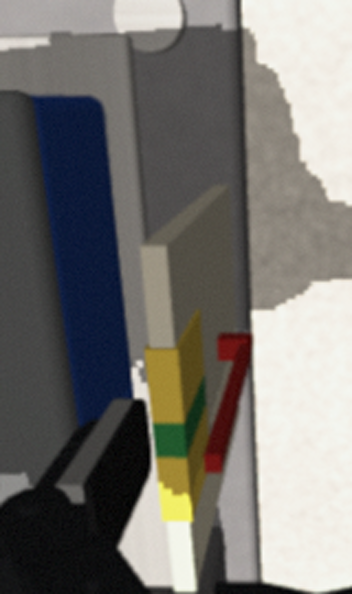

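View pics/s23.png

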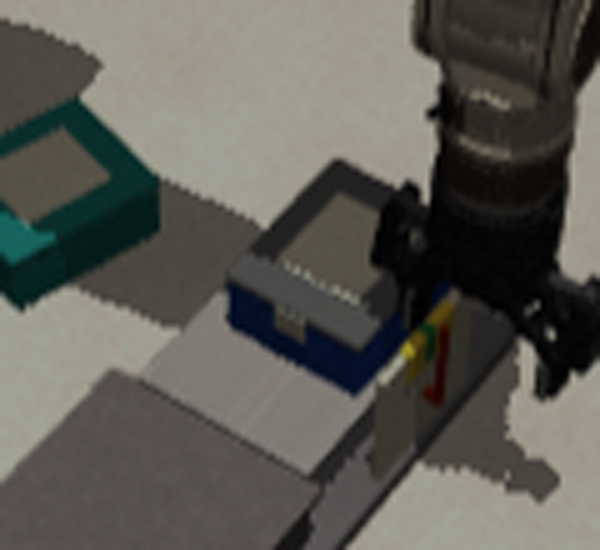

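The finger is going into the gap without contact (force about 0). I go down 10 mm more, 2 mm towards the box.

Request:
move_arm(
  xyz=[
    [2,2,-2],
    [0,8,0],
    [0,2,0],
    [0,0,0],
  ],
  delta_rot=[
    [0,0,0],
    [0,0,0],
    [0,0,0],
    [0,0,0],
  ],
  gripper=[1,1,1,1],
)

```text
clock: 21.35
tcp_pos: [0.68, 0.0404, 0.0955]
tcp_rot: [0.482, -0.516, 0.518, -0.483]
wrist_force: [-0.1, -0.5, 0.3]
finger_gap: 0.0853
```

```bash
python3 - <<'E'
from h import *
plan(.107,0,.093,-4)
c=capture('wrist');save(c,'w24.png',110,60,270,330,2.2)
E
```

```text
t 21.35 tcp [0.68   0.0404 0.0955] bal [118.3   0.7] F [-0.1 -0.5  0.3] gap 0.085
rotvec tool deg [-0.2  0.1  0.1]
shift after rot (tool) [  0.7   2.5 -11.3]
shift now (tool) [  0.7   2.4 -11.3]
```

View pics/w24.png

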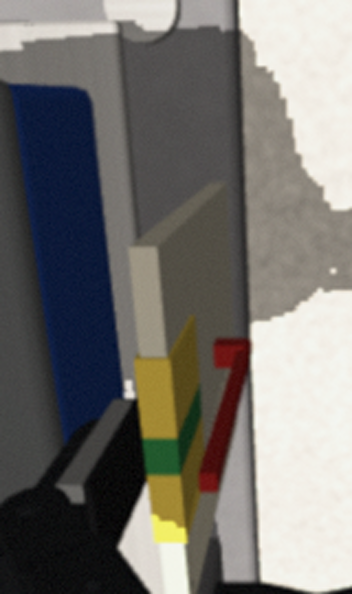

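Request:
move_arm(
  xyz=[
    [0,1,-2],
    [0,1,-2],
    [0,0,-2],
    [0,0,-2],
    [0,0,-2],
    [0,0,0],
  ],
  delta_rot=[
    [0,0,0],
    [0,0,0],
    [0,0,0],
    [0,0,0],
    [0,0,0],
    [0,0,0],
  ],
  gripper=[1,1,1,1,1,1],
)

```text
clock: 22.0
tcp_pos: [0.6742, 0.0409, 0.096]
tcp_rot: [0.479, -0.513, 0.521, -0.486]
wrist_force: [2.4, 0.1, -1.5]
finger_gap: 0.0852
```

```bash
python3 - <<'E'
from h import *
plan(.107,0,.093,-4)
c=capture('scene');save(c,'s25.png',200,130,320,240,5)
c=capture('top');save(c,'t25.png',190,145,320,245,6)
E
```

```text
t 22.0 tcp [0.6742 0.0409 0.096 ] bal [112.5   0.7] F [ 2.4  0.1 -1.5] gap 0.085
rotvec tool deg [-0.9  0.   0.1]
shift after rot (tool) [ 0.7  3.  -5.5]
shift now (tool) [ 0.7  2.9 -5.5]
```

View pics/s25.png

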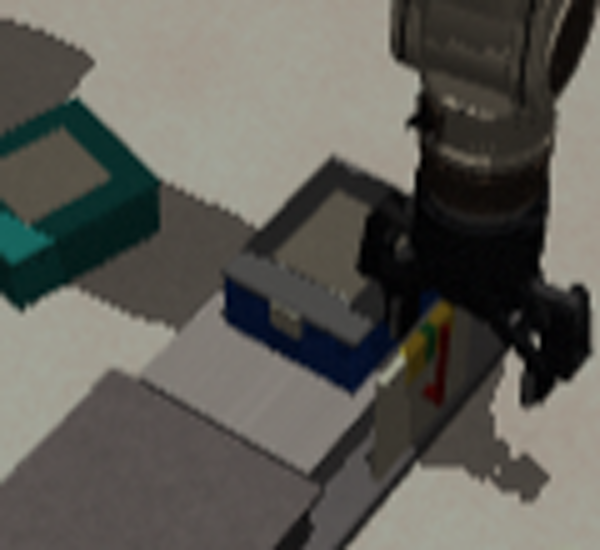

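View pics/t25.png

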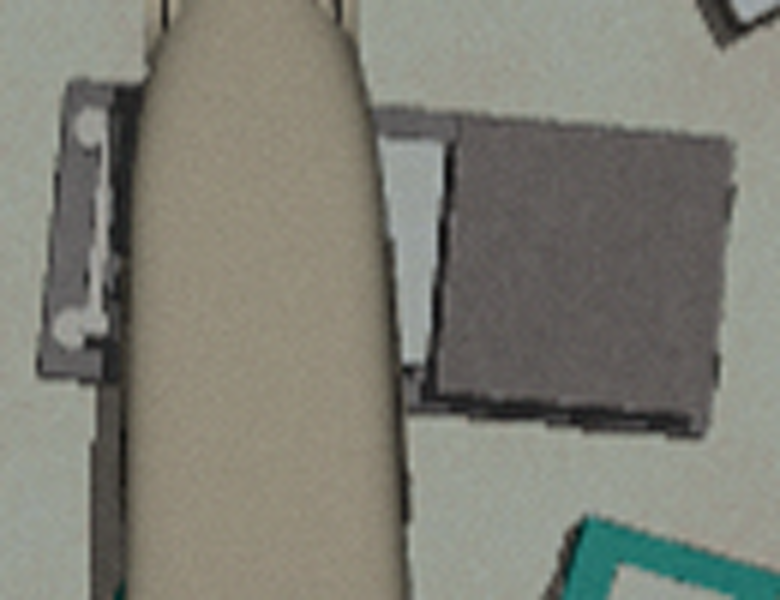

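Contact has started (2.4 N at tool x 112.5). I push on to about x = 107.

Request:
move_arm(
  xyz=[
    [0,1,-2],
    [0,1,-2],
    [0,0,-2],
    [0,0,-1],
    [0,0,0],
  ],
  delta_rot=[
    [-0.5,0,0],
    [0,0,0],
    [0,0,0],
    [0,0,0],
    [0,0,0],
  ],
  gripper=[1,1,1,1,1],
)

```text
clock: 22.6
tcp_pos: [0.6696, 0.0412, 0.0952]
tcp_rot: [0.48, -0.514, 0.52, -0.485]
wrist_force: [3.1, -0.6, -0.6]
finger_gap: 0.0854
```

```bash
python3 - <<'E'
from h import *
plan(.117,0,.093,-4)
c=capture('wrist');save(c,'w26.png',0,0,300,384,1.5)
E
```

```text
t 22.6 tcp [0.6696 0.0412 0.0952] bal [107.8   0.7] F [ 3.1 -0.6 -0.6] gap 0.085
rotvec tool deg [-0.6  0.   0. ]
shift after rot (tool) [0.7 2.2 9.2]
shift now (tool) [0.7 2.3 9.2]
```

View pics/w26.png

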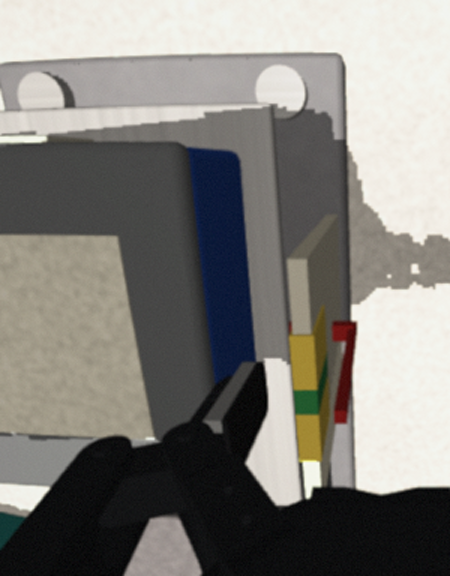

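The box has moved in -x. I release, lift straight out, and look from above.

Request:
move_arm(
  xyz=[
    [0,0,5],
    [0,0,3],
    [0,-15,0],
    [0,-25,0],
    [0,-40,0],
    [0,-40,0],
    [0,0,0],
    [0,0,0],
  ],
  delta_rot=[
    [0,0,0],
    [0,0,0],
    [0,0,0],
    [0,0,0],
    [0,0,0],
    [0,0,0],
    [0,0,0],
    [0,0,0],
  ],
  gripper=[1,1,1,1,1,1,1,1],
)

```text
clock: 23.45
tcp_pos: [0.6679, 0.0416, 0.211]
tcp_rot: [-0.488, 0.521, -0.512, 0.477]
wrist_force: [0.5, -0.7, -1.1]
finger_gap: 0.0854
```

```bash
python3 - <<'E'
from h import *
s,R=st();np.savez('w27.npz',R=R,p=s['tcp_pos'])
c=capture('wrist');save(c,'w27.png',60,60,250,270,2.8)
c=capture('scene');print(redtip(c['frame']));save(c,'s27.png',200,130,320,240,5)
E
```

```text
t 23.45 tcp [0.6679 0.0416 0.211 ] bal [106.1   1. ] F [ 0.5 -0.7 -1.1] gap 0.085
[(195, 288.46, 26), (196, 288.43, 47), (197, 288.0, 29), (198, 288.36, 25), (199, 288.29, 28), (200, 288.13, 23), (201, 287.95, 22), (202, 287.67, 21), (203, 287.56, 27), (204, 287.54, 24), (205, 287.56, 25), (206, 287.47, 30), (207, 286.58, 74), (208, 286.05, 115), (209, 286.25, 83), (210, 286.89, 28)]
```

View pics/w27.png

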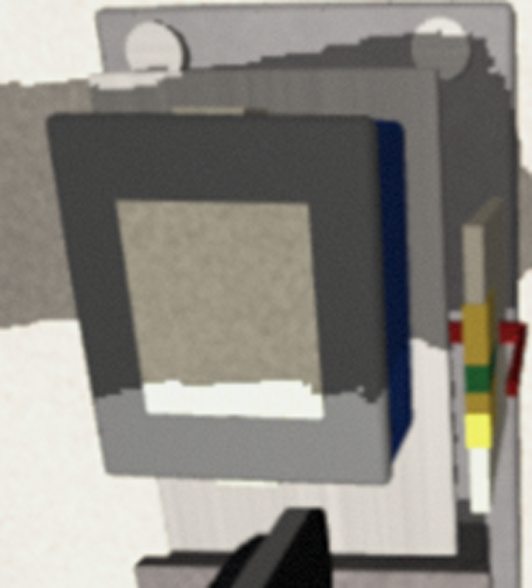

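View pics/s27.png

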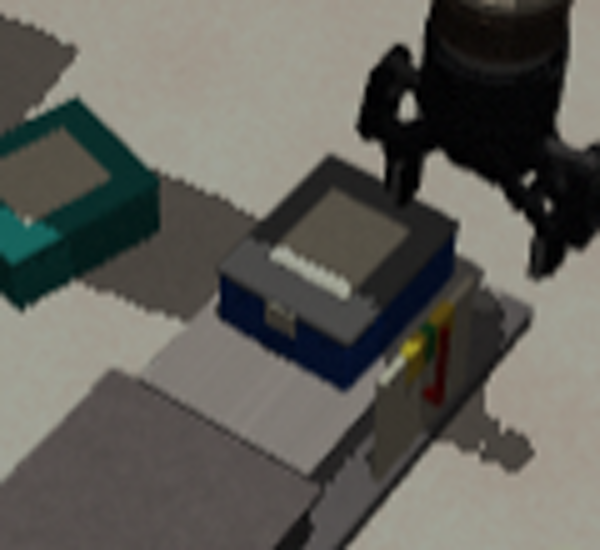

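```bash
python3 - <<'E'
from h import *
d=np.load('w27.npz');c=capture('wrist');R,p=d['R'],d['p']
def sh(n,px,z):
    B=np.array([w2bal(q)*1e3 for q in wristw(c,R,p,np.array(px,float)/2.8+60,z)]);print(n,np.round(B,1).tolist(),np.round(B.mean(0),1))
sh('lid',[(48,116),(374,117),(391,483),(106,474)],.1245)
sh('pan',[(437,70),(456,553),(90,75),(170,553)],.0695)
c=capture('top');f=c['frame']
save(c,'t28.png',190,145,320,245,6)
E
```

```text
lid [[-46.5, 84.6], [53.3, 83.1], [51.1, -36.1], [-49.6, -34.5]] [ 2.1 24.3]
pan [[64.0, 99.8], [64.1, -98.0], [-64.6, 99.7], [-65.1, -100.9]] [-0.4  0.2]
```

View pics/t28.png

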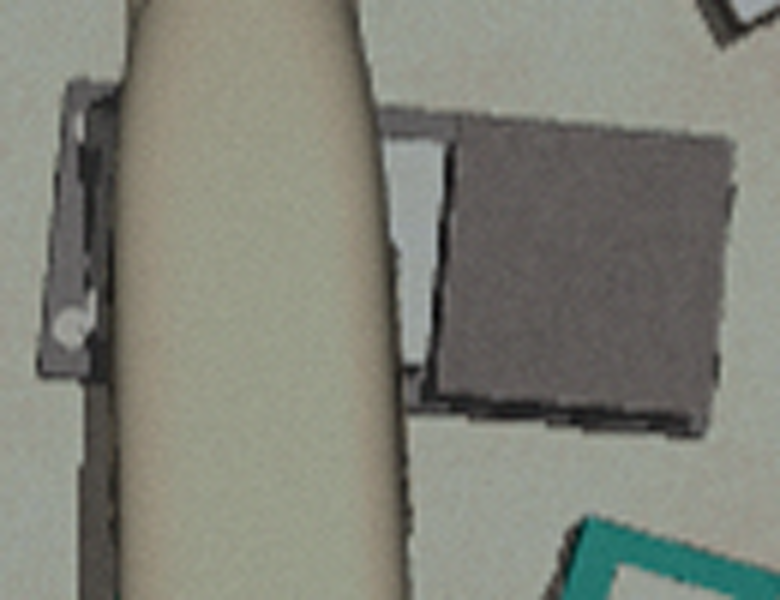

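Offset is now +2.5 mm, angle about 1°, y = +24 mm. I move the arm clear for a last top-view check.

Request:
move_arm(
  xyz=[
    [0,-30,0],
    [40,0,0],
    [40,0,-10],
    [40,0,-10],
    [40,0,-10],
    [40,0,0],
    [0,0,0],
    [0,0,0],
  ],
  delta_rot=[
    [0,0,0],
    [0,0,0],
    [0,0,0],
    [0,0,0],
    [0,0,0],
    [0,0,0],
    [0,0,0],
    [0,0,0],
  ],
  gripper=[1,1,1,1,1,1,1,1],
)

```text
clock: 24.45
tcp_pos: [0.6176, -0.1603, 0.2281]
tcp_rot: [-0.495, 0.528, -0.504, 0.472]
wrist_force: [-0.6, 0.0, 0.1]
finger_gap: 0.0852
```

```bash
python3 - <<'E'
from h import *
st()
c=capture('top');a=cv2.imread('pics/top0.png')[:,:,::-1]
def red(f):
    f=f.astype(float)[150:160,228:246];r=np.clip(f[:,:,0]-f[:,:,1:].max(2)-12,0,None)[:8];return (r.sum(0)@np.arange(228,246))/r.sum()
print(red(a),red(c['frame']));save(c,'t29.png',190,145,320,245,6)
c=capture('top');print(red(c['frame']));cv2.imwrite('pics/t30.png',c['frame'][:,:,::-1])
E
```

```text
t 24.45 tcp [ 0.6176 -0.1603  0.2281] bal [  70.  -203.9] F [-0.6  0.   0.1] gap 0.085
235.6161616161616 235.57608695652175
235.56741573033707
```

View pics/t29.png

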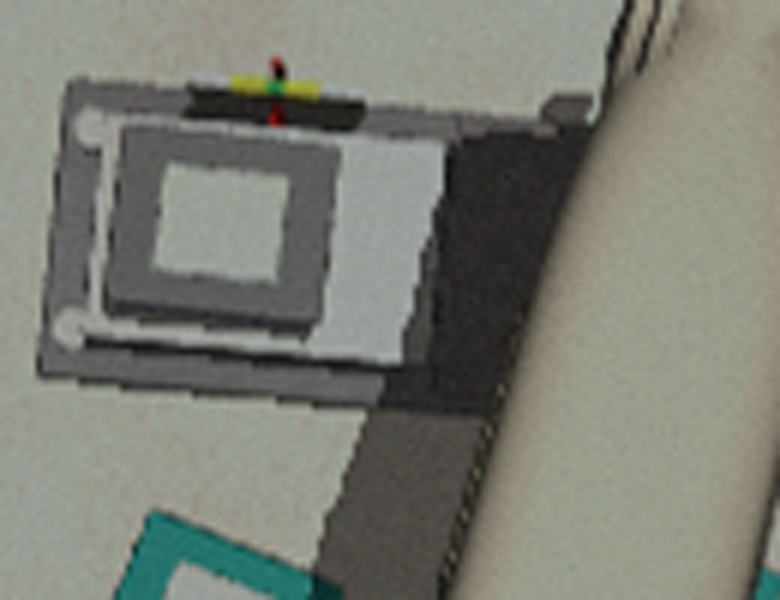

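View pics/t30.png

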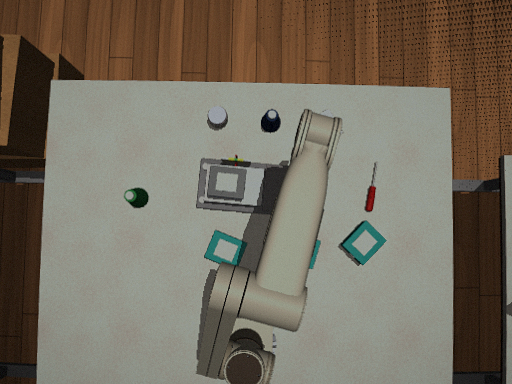

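The pointer tip is in the green (column 235.6, same as the empty pan). The box is flat, square and near the middle of the width, and the cones (271,120) and (136,197), tin (217,118) and screwdriver (371,187) are where they were. The arm touches nothing, so I hand in.

```bash
python3 -c "
from cell import workorder;print(workorder.job_done())"
```

```text
the job is handed in; nothing more can be done
None
```

The blue box is on the steel pan with the red pointer at rest in the green mark, and the job was handed in at about 24.5 s. The hand-in reports no verdict.

**What I did:**
- I pushed the box square on the deck with two spread fingers and slid it across the gap.
- I moved it along the pan in small steps, letting go and reading the pointer each time, until the pan hung level.
- The box was then about 8 mm off across the pan's width, so I put one finger between the box and the dial and pushed it back.

**Last checks:**
- **Level:** the pointer tip was at image column 235.57 in the last picture, against 235.62 with the pan empty. The scene camera put the tilt at about 0.01 rad just before that.
- **Position:** the box centre is about +24 mm along the slide (limit 39), about +2.5 mm off the middle of the width (limit 12), and about 1° off square (limit 10°).
- **Bystanders:** the thread cones, tin and screwdriver look unmoved in the last top view.
- **Arm:** it stood clear of everything, with wrist force near zero.

**Disagreements:**
- Before the sideways push, the three cameras put the sideways offset at about +7 (top), +8.2 (wrist) and +8.5 mm (scene). I used the wrist-camera value.
- One push along the pan only tilted it without sliding the box, so I had to push further.

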